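# Stand the sight windows up for inspection

## Robot

A 7-joint arm with a two-finger parallel gripper is mounted at the origin on the work surface. World frame = base frame: x ahead of the robot, y to its left, z up, the work surface at z = 0. Lengths are in m, angles in rad, forces in N, time in s.
With the tool pointing down it reaches from about 0.425 to 0.925 m from the base axis. Payload 6.8 kg.
Tool frame: the origin (TCP) lies at the very end of the fingers, on their centre line; the grasp point (between the pads) lies 19 mm behind it; z points along the fingers, y is the line along which they close (so a half turn about z gives the same grasp; the last joint's range is limited). The gripper opens to 85 mm and grips with 20 to 120 N. Pads are 22 mm wide; open, the fingers measure 114 mm over their backs; the gripper's body (76 mm by 85 mm) begins 54 mm behind the grasp point. The pads swing forward as they close: fully open they stand 13 mm farther back than shut.
Start: joints at [1.094, 0.477, 0.022, 1.555, -0.011, 1.109, -0.083], TCP at [0.243, -0.63, 0.231] pointing down, gripper open.
Joint ranges: [-2.96, 2.96], [-0.34, 2.1], [-1.41, 1.46], [0.24, 2.44], [-1.37, 4.51], [0.17, 1.92], [-2.96, 2.96]. Speed limits (rad/s): [2.39, 2.39, 3.14, 3.14, 3.14, 3.14, 3.14].

## Interface

Orientations are given as a rotation vector (axis times angle).
In Python, from bench import monitor, optics, r gives the robot as it stands.
- The arm moves only by the shell command python3 -m crank 'ROWS' [OPENING] [FORCE]. ROWS is JSON, a list of rows, each a list of 2 entries, a list of its own where there are three numbers: the shift along the tool's x, y, z in cm, then the turn, a rotation vector about the tool's x, y, z in rad. A call has 1 to 5 rows; each row shifts and turns the commanded pose from where the row before left it, along the tool's axes as they then stand; what a row does not reach is not made up. A row lasts 1/10 s, in which the tool goes at most 50 mm and 8.59 degrees, less where a joint would pass 70% of its speed; a pose out of reach is approached as far as the arm can. A call is refused whole if a number of a shift passes 5 or a number of a turn 0.15, either way. A call with a gripper value outside its range is refused whole. OPENING is the finger opening in cm, from 0 to 8.54, set as the call begins (- or left out, the last holds). The fingers move at their own pace and stop on an object; FORCE is the grip in N (left out, the last holds). Time passes only in rows, so rows that do not move let the fingers close. It gives the time, the measured TCP pose, the force, the opening and the grip force at its end, in the units of the state.
- monitor.get_obs(): the state, without advancing time (a new reading comes with each control period).
- optics.grab_frame(name): name is "side" or "top"; returns (picture, depth): 420x560x3 uint8, red, green, blue; 420x560 float32, m along the optical axis (not along the pixel's ray), 0 where there is no reading.
- optics.camera_model(name): a dict with "vertical_fov" (degrees; the focal length in pixels is half the picture's height over the tangent of half this angle, whatever the lens; pixels are square), "cx", "cy" (the principal point, pixels), "D" ([k1, k2, p1, p2, k3] as OpenCV has them; the pictures are not rectified), "R" (3x3) and "t" (3): a world point X has camera coordinates R X + t. Camera axes: x right, y down, z forward; pixel columns grow to the right and rows downward; lengths in m; the calibration is good to about 2 mm. A picture is of the moment at which its call begins. camera_model takes no time and is no camera call.
- r.hand_in(): hands the job in; it is judged then, once.
The state is a dict: "clock": time; "joints": joint angles; "qvel": joint speeds; "tau": joint torques, N m; "tcp_pos": TCP position; "orientation": TCP orientation; "contact_force": force on the tool from outside, world axes, zero at the start; "moment": the same for the moment, N m; "grip_width": finger opening in m; "gripper_force": force on a finger pad.
Only numpy, scipy, OpenCV 4.12 (cv2) and the standard library are available. Lean on these libraries where they do the work, as an engineer would, in place of code of your own. Each camera call takes 0.05 s, during which the arm holds its last target. There are 200 camera calls.

## Task

Get the rack ready by pushing its foot rail in towards the wall, fully to its end stop. Then stand every sight window on the rack's base plate on one of its short ends, each in a place of its own between two fins, with its foot against the rail and leaning squarely back against the enclosure wall; once they all lean there, slide the inspection lamp along its track until its knob is level with the white line on the brass clip. Leave the other things on the bench where they are.

Things in the scene. Friction and masses are not known exactly. Their poses are not given: they have to be found in the camera images.
- rack: fixed rack: a steel enclosure's upright face is the wall (440 mm long, 140 high, 100 deep) with a 6 mm base plate reaching 200 mm in front. Origin at table level, foot of the wall's face, midway; x level, into the wall, y along it, z up. At y -216, -108, 0, 108, 216 mm stand fins (4 mm thick, 60 high, 85 out from the wall; above each a peg 22 long, 118 up): four places
- rail (a joint): black foot rail (420 mm along the wall, 20 mm thick, its top 34 mm above the table), which slides at right angles to the wall. Value in m: 0 = all the way out (its wall-side face 147 mm from the wall), 0.055 = pushed in towards the wall to its end stop (face 92 mm from the wall). Stays where it is left; about 12 N to move
- rail_knob (a point): point on the axis of the upright round steel knob (28 mm across, standing from 34 to 74 mm above the table, this point 57 mm up) on top of the foot rail, midway along it; its axes are those of the rack
- lamp (a joint): inspection lamp carriage, a black block 55 mm long on a track along the top of the enclosure, 30 mm behind the wall's face. Value in m, 0 to 0.32, growing along the rack's y. It starts near the 0 end and stays where it is left; about 2.5 N to move
- lamp_knob (a point): point on the axis of the upright round steel knob (26 mm across, standing from 168 to 212 mm above the table, this point 194 mm up) in the middle of the lamp carriage; its axes are those of the rack
- clip_mark (a point): the mark: a small brass clip with a white line (12 mm wide, on top of the enclosure behind the lamp track, 75 mm behind the wall's face; the point is on its top, 160 mm above the table). Its axes are those of the rack, y along the track. The lamp is at the mark when its knob is level with the white line along the track
- pane0_mid (a point): centre of a framed sight window: a stiff flat pane with an aluminium frame and glass, 150 mm long (its x), 56 mm wide (its y), 16 mm thick (its z), about 0.25 kg, the two faces and the two ends alike; lies flat on the table at the start; may be absent
- pane1_mid (a point): centre of a framed sight window: a stiff flat pane with an aluminium frame and glass, 150 mm long (its x), 56 mm wide (its y), 16 mm thick (its z), about 0.25 kg, the two faces and the two ends alike; lies flat on the table at the start; may be absent
- pane2_mid (a point): centre of a framed sight window: a stiff flat pane with an aluminium frame and glass, 150 mm long (its x), 56 mm wide (its y), 16 mm thick (its z), about 0.25 kg, the two faces and the two ends alike; lies flat on the table at the start; may be absent
- pane3_mid (a point): centre of a framed sight window: a stiff flat pane with an aluminium frame and glass, 150 mm long (its x), 56 mm wide (its y), 16 mm thick (its z), about 0.25 kg, the two faces and the two ends alike; lies flat on the table at the start; may be absent
- fitting: small round brass and steel pipe fitting, 32 mm across, 44 mm tall, standing among the panes; a bystander
- gauge: blue round pressure gauge lying face up, 68 mm across, 28 mm thick; a bystander
- spanner: steel spanner, 170 mm long, lying flat; a bystander
- mug: white mug, 80 mm across, 90 mm tall; a bystander
- tape: white ring of sealing tape lying flat, 68 mm across, 22 mm tall; a bystander
- valve: steel ball valve with a blue cross bar on top, 77 mm tall; a bystander
There are look-alikes about, which are no part of the job. What is shaped like the part that bears pane0_mid but brown or purple is not meant.

How it is judged:
On the way, in this order (a step that is already met when the one before it is completed fails the run):
1. the foot rail is pushed in to its end stop (value of joint rail above 0.05 m), for 0.2 s.
2. with the rail home, every sight window leans against the wall with its foot against the rail (value of joint rail above 0.05 m and x of pane0_mid in the frame of rack between -0.06 and -0.032 m and y of pane0_mid in the frame of rack between -0.19 and 0.19 m and height (world z) of pane0_mid between 0.064 and 0.085 m and angle between the x axis of pane0_mid and the z axis of rack, either way round between 0.42 and 0.7 rad and angle between the y axis of each of pane0_mid, pane1_mid, pane2_mid, pane3_mid and the y axis of rack, either way round below 0.2 rad and x of pane1_mid in the frame of rack between -0.06 and -0.032 m and y of pane1_mid in the frame of rack between -0.19 and 0.19 m and height (world z) of pane1_mid between 0.064 and 0.085 m and angle between the x axis of pane1_mid and the z axis of rack, either way round between 0.42 and 0.7 rad and x of pane2_mid in the frame of rack between -0.06 and -0.032 m and y of pane2_mid in the frame of rack between -0.19 and 0.19 m and height (world z) of pane2_mid between 0.064 and 0.085 m and angle between the x axis of pane2_mid and the z axis of rack, either way round between 0.42 and 0.7 rad and x of pane3_mid in the frame of rack between -0.06 and -0.032 m and y of pane3_mid in the frame of rack between -0.19 and 0.19 m and height (world z) of pane3_mid between 0.064 and 0.085 m and angle between the x axis of pane3_mid and the z axis of rack, either way round between 0.42 and 0.7 rad), for 0.3 s.
3. the lamp is slid to the mark, all windows still leaning (all of step 2 and y of lamp_knob in the frame of clip_mark between -0.008 and 0.008 m), for 0.2 s.
At the end, for the whole second after the job is handed in: Rail within 5 mm of its inner stop; every window on a short end between rail and wall, leaning 24 to 40 deg, square to the wall within 11 deg, within its length, its centre 32 to 60 mm from the wall and 64 to 85 mm up; lamp knob within 8 mm of the white line along the track (all of step 3); the robot touches nothing.
It fails at once if another thing on the bench is pushed more than 50 mm from its place (distance of any of fitting, gauge, spanner, mug, tape, valve from where it was at the start of the episode above 0.05 m).
Of pane0, pane1, pane2, pane3 only 3 to 4 are there at a start; the rules pass over those that are not, and their reading is None.
At some moment in a run one of pane0, pane1, pane2, pane3 may be knocked a few centimetres aside while the robot is not near it.
Once in a run the grip may slacken for a moment while it holds something.
It also fails if it takes over 210 s, if anything falls off the work surface, if the arm or the gripper's body presses on something with over 40 N, if the wrist force passes 120 N, or if a joint passes its speed limit or range.

## Working session

There is one attempt and no reset: what is moved stays moved. The work goes in short steps, Python scripts to look and compute and a shell command to move; the robot and the scene stay as the last step left them, time stands still between calls to the robot, and variables do not carry over. Pictures are saved under pics/ and viewed, at most 14 in all, crops included, and the job is handed in when it is done.

```bash
ls; mkdir -p pics; cat > h.py <<'E'
import numpy as np, cv2
from scipy.spatial.transform import Rotation as Ro
from bench import monitor, optics, r
def K(m,shape=(420,560)):
    f=shape[0]/2/np.tan(np.radians(m["vertical_fov"])/2)
    return np.array([[f,0,m["cx"]],[0,f,m["cy"]],[0,0,1.]])
def rays(name,px):
    m=optics.camera_model(name); px=np.asarray(px,float).reshape(-1,1,2)
    n=cv2.undistortPoints(px,K(m),np.array(m["D"],float)).reshape(-1,2)
    R=np.array(m["R"]);t=np.array(m["t"])
    d=np.c_[n,np.ones(len(n))]@R
    return -R.T@t,d   # d scaled with depth 1
def on_plane(name,px,z):
    c,d=rays(name,px); return c+d*((z-c[2])/d[:,2])[:,None]
def with_depth(name,px,dep):
    c,d=rays(name,px); return c+d*np.asarray(dep)[:,None]
def cloud(name,dep):
    h,w=dep.shape; v,u=np.mgrid[:h,:w]
    return with_depth(name,np.c_[u.ravel(),v.ravel()],dep.ravel()).reshape(h,w,3)
def proj(name,X):
    m=optics.camera_model(name); 
    return cv2.projectPoints(np.asarray(X,float).reshape(-1,3),cv2.Rodrigues(np.array(m["R"],float))[0],np.array(m["t"],float),K(m),np.array(m["D"],float))[0].reshape(-1,2)
E
python3 - <<'E'
from h import *
for n in("top","side"):
    m=optics.camera_model(n);print(n,m)
    p,d=optics.grab_frame(n); np.savez(f"pics/{n}0.npz",p=p,d=d)
    cv2.imwrite(f"pics/{n}0.png",cv2.resize(p[:,:,::-1],(800,600),interpolation=cv2.INTER_CUBIC))
print(monitor.get_obs())
E
```

```text
pics
top {'vertical_fov': 52.96236156473442, 'cx': 278.16120806168414, 'cy': 206.4384587245985, 'D': array([-0.09291999,  0.        ,  0.        ,  0.        ,  0.        ]), 'R': array([[ 7.61994475e-03, -9.99970478e-01, -9.90042428e-04],
       [-9.95206172e-01, -7.48709593e-03, -9.75121419e-02],
       [ 9.75018506e-02,  1.72833347e-03, -9.95233843e-01]]), 't': array([-0.11248556,  0.51059427,  1.3408856 ])}
side {'vertical_fov': 48.76973814596206, 'cx': 272.2786283101385, 'cy': 206.6300299425164, 'D': array([0.03627766, 0.        , 0.        , 0.        , 0.        ]), 'R': array([[ 0.97804297, -0.20838905,  0.00243836],
       [-0.15084649, -0.71595164, -0.6816587 ],
       [ 0.14379595,  0.66632369, -0.73166623]]), 't': array([-0.48884826,  0.09175908,  1.40148438])}
{'clock': 0.1, 'joints': array([ 1.09389865,  0.47774921,  0.02234307,  1.55636883, -0.01150274,
        1.10926323, -0.08311766]), 'qvel': array([ 3.93096498e-05, -1.35934653e-03, -8.26238042e-04, -1.49444331e-04,
       -8.58286768e-04, -1.89256336e-03,  3.30333406e-04]), 'tau': array([ 4.15770468e-03, -5.97767544e+01,  1.61355045e+00, -2.81957173e+01,
        1.28169681e-02,  5.08796147e-03, -6.49596110e-07]), 'tcp_pos': array([ 0.24313117, -0.62911993,  0.23039476]), 'orientation': array([-3.08675298e+00, -5.75735014e-01,  6.61208867e-04]), 'contact_force': array([ 0.67288012, -0.5497468 , -0.18042612]), 'moment': array([ 0.02441184,  0.02775913, -0.00371075]), 'gripper_force': 0.0, 'grip_width': 0.08495124269886895}
```

View pics/top0.png

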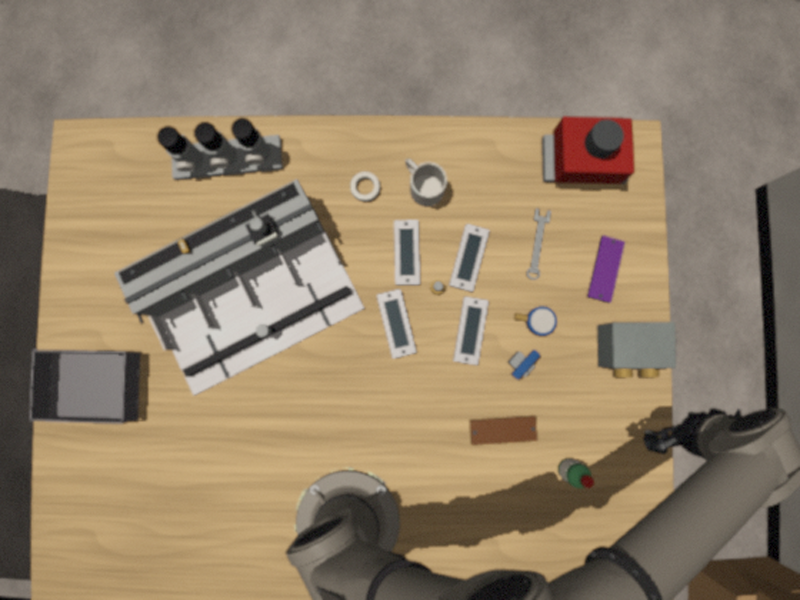

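View pics/side0.png

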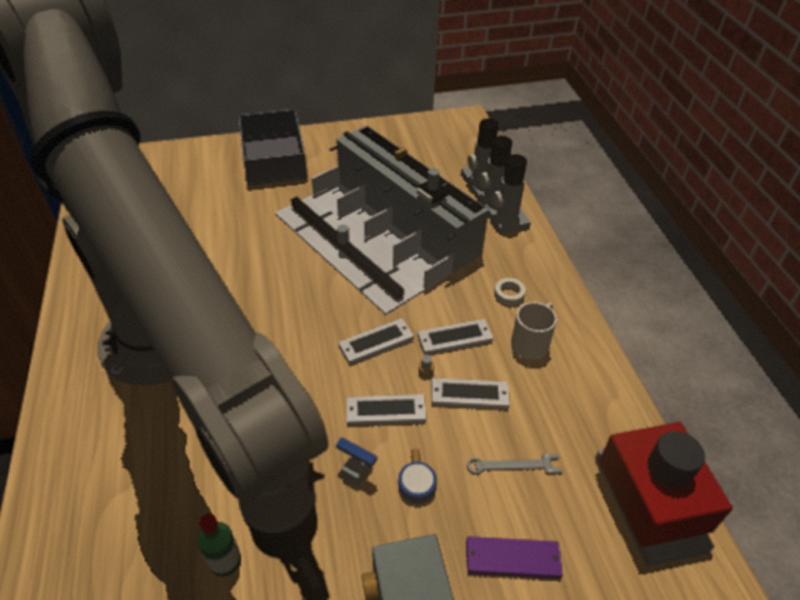

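The top view (800×600) shows four white panes at about (407,252), (470,258), (397,324) and (471,331). The rack is upper left, the rail knob at (264,331), the lamp knob at (262,230) and the brass clip at (184,245). The side view confirms this layout; the purple and brown pieces are decoys.

```bash
cat >> h.py <<'E'
def panes(p,d=None,name="top"):
    g=p.astype(int); mx=g.max(2); mn=g.min(2)
    m=((mn>135)&(mx-mn<45)).astype(np.uint8)
    m=cv2.morphologyEx(m,cv2.MORPH_CLOSE,np.ones((3,3),np.uint8))
    out=[]
    for c in cv2.findContours(m,cv2.RETR_EXTERNAL,cv2.CHAIN_APPROX_NONE)[0]:
        if cv2.contourArea(c)<200: continue
        X=on_plane(name,c.reshape(-1,2)+0.0,0.016)[:,:2]
        (cx,cy),(w,h),a=cv2.minAreaRect((X*1000).astype(np.float32))
        if h>w: a+=90; w,h=h,w
        if 130<w<170 and 45<h<70: out.append((cx,cy,w,h,(a+90)%180-90))
    return out
E
python3 - <<'E'
from h import *
z=np.load("pics/top0.npz");p,d=z["p"],z["d"]
for q in panes(p): print("pane",np.round(q,1))
C=cloud("top",d)
reg=np.zeros(d.shape,bool); reg[110:290,60:275]=1
Z=C[...,2]
for lo,hi in((.134,.146),):
    m=(reg&(Z>lo)&(Z<hi)).astype(np.uint8)
    n,l,st,_=cv2.connectedComponentsWithStats(m)
    for i in range(1,n):
        if st[i,4]<100: continue
        X=C[l==i]; print("encl",st[i],np.round(cv2.minAreaRect((X[:,:2]*1000).astype(np.float32)),1),np.median(X[:,2]))
print("z hist",np.histogram(Z[reg],bins=np.arange(-.01,.24,.01)))
# table check
print("table z",np.median(Z[300:330,150:200]))
# rail knob, lamp knob, clip pixel neighbourhoods
for nm,(u,v) in dict(rk=(264,331),lk=(262,228),clip=(184,245)).items():
    u=int(u*.7);v=int(v*.7)
    print(nm); print(np.round(Z[v-12:v+13:2,u-12:u+13:2]*1000).astype(int))
E
```

```text
pane [ 433.5 -275.2  151.3   58.3   -9.5]
pane [ 448.4 -105.3  152.1   58.1   14.6]
pane [ 602.3 -272.3  150.7   58.5  -15.2]
pane [ 6.134e+02 -1.287e+02  1.465e+02  5.590e+01  5.000e-01]Traceback (most recent call last):
  File "<stdin>", line 12, in <module>
    return _wrapfunc(a, 'round', decimals=decimals, out=out)
    return _wrapit(obj, method, *args, **kwds)
    conv = _array_converter(obj)
ValueError: setting an array element with a sequence. The requested array has an inhomogeneous shape after 1 dimensions. The detected shape was (3,) + inhomogeneous part.
```

```bash
python3 - <<'E'
from h import *
z=np.load("pics/top0.npz");p,d=z["p"],z["d"]
C=cloud("top",d);Z=C[...,2]
reg=np.zeros(d.shape,bool); reg[110:290,60:275]=1
m=(reg&(Z>.134)&(Z<.146)).astype(np.uint8)
n,l,st,_=cv2.connectedComponentsWithStats(m)
for i in range(1,n):
    if st[i,4]<100: continue
    X=C[l==i]; print("encl",st[i],cv2.minAreaRect((X[:,:2]*1000).astype(np.float32)),np.median(X[:,2]))
# base plate: white, by colour and z=6mm plane
g=p.astype(int)
mb=(reg&(abs(Z-.006)<.008)&(g.min(2)>120)).astype(np.uint8)
mb=cv2.morphologyEx(mb,cv2.MORPH_OPEN,np.ones((2,2),np.uint8))
X=C[mb>0]; X=on_plane("top",np.argwhere(mb)[:,::-1].astype(float),.006)
print("plate",len(X),cv2.boxPoints(cv2.minAreaRect((X[:,:2]*1000).astype(np.float32))),cv2.minAreaRect((X[:,:2]*1000).astype(np.float32)))
print("table z",np.median(Z[300:330,150:200]))
for nm,(u,v) in dict(rk=(264,331),lk=(262,228),clip=(184,245)).items():
    u=int(u*.7);v=int(v*.7)
    print(nm); print(np.round(Z[v-10:v+11:2,u-10:u+11:2]*1000).astype(int))
q=p[110:290,60:275,::-1]; cv2.imwrite("pics/crop0.png",cv2.resize(q,None,fx=3.3,fy=3.3,interpolation=cv2.INTER_CUBIC))
E
```

```text
encl [  80  125  142   95 3806] ((603.1173095703125, 280.363037109375), (103.96990203857422, 441.28851318359375), 27.87052345275879) 0.14077901357552147
plate 7723 [[ 226.66087  610.594  ]
 [ 267.3817  -122.52598]
 [ 775.7849   -94.28693]
 [ 735.0641   638.83307]] ((501.222900390625, 258.1535339355469), (509.1868896484375, 734.2500610351562), 3.179201364517212)
table z -0.00017082563388004512
rk
[[   5   11    2    5   13   10    2    8    9    1   12]
 [   6    9    7    6   10    4    5   10    8    6    6]
 [   5    4    8    2    5    6    7    9    9   35   39]
 [   2    6    6   11   72   74    5   34   34   32   36]
 [   7    6    7   72   75   73   71   50   35   35   34]
 [  -1    0    2   76   72   77   74   60   32   31   26]
 [   4    2   29   74   78   73   73   59   29    7    3]
 [  32   30   35   34   76   71   56    3    6    6    8]
 [  35   31   30   37   25    4   12    4    4    7    6]
 [  36   29   26   10    8    8    8    8    2    5    3]
 [  30    5 1384    5    5    5    6    9    4    6    5]]
lk
[[ 139  144  161  139  138  136  142  173  140 1384  144]
 
[... 402 characters left out ...]
9]
 [ 145  166  170  166  169  165  169  166  162  165  159]
 [ 148  139  168  170  166  165  165  168  158  141  140]
 [ 143  140  169  163  161  169  155  138  144  133  124]]
clip
[[  3   7   8  -4  -5  -6  -1  -2   0 140 147]
 [  4   1   1   0   3  -1  -1 136 144 142 144]
 [ -1  -8  -3  -4   0 138 139 142 148 144 143]
 [  0  -1   3 141 160 159 143 143 146 144 138]
 [  2 142 143 146 163 162 146 141 144 138 143]
 [137 142 136 141 162 167 161 139 141 143 142]
 [139 143 136 141 143 158 157 144 141 137 142]
 [141 142 139 144 139 160 159 150 139 138 136]
 [144 142 142 140 143 144 148 138 145 138 140]
 [138 142 143 144 141 138 139 143 142 142 139]
 [140 144 141 141 141 135 144 141 143 135 138]]
```

View pics/crop0.png

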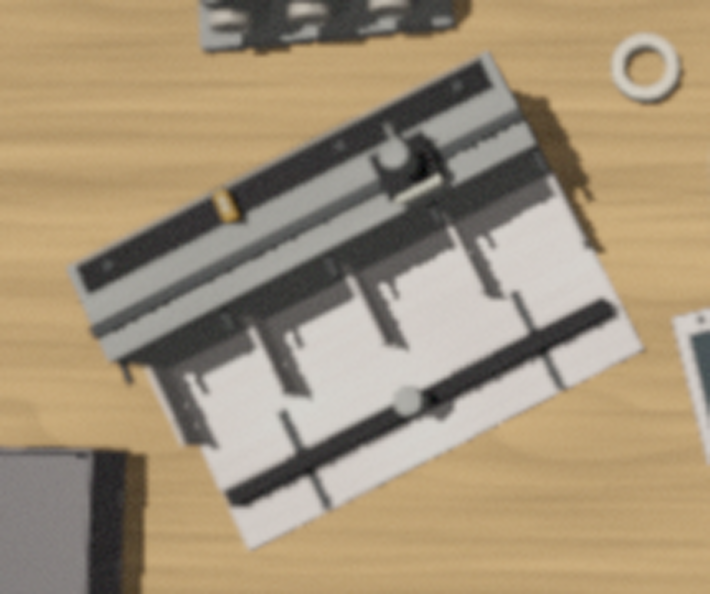

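The crop shows the rail knob at (408,401), the lamp knob top at (397,155) and the clip's white line at (226,205). Next I'll fix the rack frame and check it against the knob and clip heights.

```bash
python3 - <<'E'
from h import *
z=np.load("pics/top0.npz");p,d=z["p"],z["d"]
C=cloud("top",d);Z=C[...,2]
reg=np.zeros(d.shape,bool); reg[110:290,60:275]=1
m=(reg&(Z>.130)&(Z<.22)).astype(np.uint8); m=cv2.morphologyEx(m,cv2.MORPH_OPEN,np.ones((3,3),np.uint8))
n,l,st,_=cv2.connectedComponentsWithStats(m); i=1+np.argmax(st[1:,4])
m2=((l==i)&(Z<.15))
X=on_plane("top",np.argwhere(m2)[:,::-1].astype(float),.140)[:,:2]
rc=cv2.minAreaRect((X*1000).astype(np.float32));print("encl plane",rc)
a=np.radians(rc[2]); print("box",cv2.boxPoints(rc))
def blob(u,v,lo,hi,r=14):
    u=int(u);v=int(v)
    w=np.zeros(d.shape,bool);w[v-r:v+r+1,u-r:u+r+1]=1
    w&=(Z>lo)&(Z<hi)
    n,l,st,ce=cv2.connectedComponentsWithStats(w.astype(np.uint8)); i=1+np.argmax(st[1:,4]); 
    return ce[i],st[i]
ex=np.array([np.cos(a),np.sin(a)]);ey=np.array([-ex[1],ex[0]]);O=np.array(rc[0])/1000-ex*.05
for nm,u,v,lo,hi,h in(("rk",183.6,231.5,.066,.085,.074),("lk",180.3,157,.198,.225,.212),("clip",128.5,172,.152,.17,.160)):
    c,s=blob(u,v,lo,hi); P=on_plane("top",c,h)[0]; q=P[:2]-O
    print(nm,c,s,np.round(P*1000,1),"rack",np.round([q@ex*1000,q@ey*1000],1))
print("O",O)
for nm,u,v,lo,hi,h in(("fit",437,287,.03,.06,.044),("mug",428,187,.07,.11,.09),("tape",366,187,.01,.04,.022),("gauge",541,321,.015,.05,.028)):
    c,s=blob(u*.7,v*.7,lo,hi,25); print(nm,s,np.round(on_plane("top",c,h)[0]*1000))
E
```

```text
encl plane ((600.8941040039062, 279.87481689453125), (105.01410675048828, 442.66082763671875), 27.72067642211914)
box [[451.4591   451.37796 ]
 [657.3679    59.523155]
 [750.3291   108.37167 ]
 [544.4203   500.22647 ]]
rk [183.06060606 231.15151515] [179 227   9   9  66] [426.9 187.6  74. ] rack [-147.    -0.8]
lk [179.         156.40277778] [174 152  11  10  72] [634.1 174.4 212. ] rack [  30.3 -108.8]
clip [128.18181818 171.47727273] [125 167   7  10  44] [599.6 339.  160. ] rack [76.3 53. ]
O [0.55663281 0.25661674]
fit [304 197   6   7  32] [ 531. -200.   44.]
mug [286 111  27  28 194] [ 767. -172.   90.]
tape [246 120  20  21 212] [766. -31.  22.]
gauge [360 214  30  21 392] [ 456. -430.   28.]
```

```bash
cat >> h.py <<'E'
EX=np.array([np.cos(np.radians(27.75)),np.sin(np.radians(27.75)),0]);EY=np.array([-EX[1],EX[0],0]);O=np.array([.5566,.2566,0])
def rack(x,y,z): return O+EX*x+EY*y+np.array([0,0,z])
def Rt(head,phi):  # tool x heading (deg), tilt phi about tool y (deg, + = outward along tool x)
    return Ro.from_euler('z',head,degrees=True)*Ro.from_euler('x',180,degrees=True)*Ro.from_euler('y',phi,degrees=True)
def st():
    o=monitor.get_obs(); return o,np.array(o["tcp_pos"]),Ro.from_rotvec(o["orientation"])
def need(pos,head,phi,P=None,R=None,lab=""):
    """shift (cm, tool axes as they stand), then turn (rad, tool axes) to reach the target"""
    if P is None: o,P,R=st()
    T=Rt(head,phi); s=R.inv().apply(np.array(pos)-P)*100; w=(R.inv()*T).as_rotvec()
    print(lab,"shift cm",np.round(s,1),"rows>=",int(np.ceil(np.linalg.norm(s)/5)),"turn",np.round(w,3),"rows>=",int(np.ceil(np.linalg.norm(w)/.1499)))
    return np.array(pos),T
E
python3 - <<'E'
from h import *
P,R=need([.55,-.35,.23],27.75,0,lab="via")
P,R=need([.427,.188,.23],27.75,0,P,R,"over")
P,R=need([.427,.188,.05],27.75,0,P,R,"down")
E
```

```text
via shift cm [ 38.7 -15.    0.1] rows>= 9 turn [-0.002  0.    -0.116] rows>= 1
over shift cm [ 14.2 -53.3  -0. ] rows>= 12 turn [0. 0. 0.] rows>= 0
down shift cm [ 0. -0. 18.] rows>= 4 turn [0. 0. 0.] rows>= 0
```

```bash

python3 -m crank '[[[3.87,-1.5,0],[0,0,0]],[[3.87,-1.5,0],[0,0,0]],[[3.87,-1.5,0],[0,0,0]],[[3.87,-1.5,0],[0,0,0]],[[3.87,-1.5,0],[0,0,0]]]' 6
python3 -m crank '[[[3.87,-1.5,0],[0,0,0]],[[3.87,-1.5,0],[0,0,0]],[[3.87,-1.5,0],[0,0,0]],[[3.87,-1.5,0],[0,0,0]],[[3.87,-1.5,0],[0,0,-0.116]]]'
python3 -m crank '[[[1.0,-3.8,0],[0,0,0]],[[1.0,-3.8,0],[0,0,0]],[[1.0,-3.8,0],[0,0,0]],[[1.0,-3.8,0],[0,0,0]],[[1.0,-3.8,0],[0,0,0]]]'
python3 -m crank '[[[1.0,-3.8,0],[0,0,0]],[[1.0,-3.8,0],[0,0,0]],[[1.0,-3.8,0],[0,0,0]],[[1.0,-3.8,0],[0,0,0]],[[1.0,-3.8,0],[0,0,0]]]'
python3 -m crank '[[[1.0,-3.8,0],[0,0,0]],[[1.0,-3.8,0],[0,0,0]],[[1.0,-3.8,0],[0,0,0]],[[1.2,-3.9,0],[0,0,0]],[[0,0,0],[0,0,0]]]'
python3 - <<'E'
from h import *
need([.427,.188,.23],27.75,0)
E
```

```text
clock: 0.6
tcp_pos: [0.3976, -0.4884, 0.2309]
orientation: [-3.088, -0.576, 0.001]
contact_force: [0.1, -0.0, 0.3]
grip_width: 0.0599
gripper_force: 0.0
clock: 1.1
tcp_pos: [0.5511, -0.3487, 0.2309]
orientation: [-3.049, -0.756, 0.001]
contact_force: [-0.4, 0.0, 1.1]
grip_width: 0.0601
gripper_force: 0.0
clock: 1.6
tcp_pos: [0.5051, -0.1573, 0.231]
orientation: [-3.05, -0.754, 0.001]
contact_force: [0.4, -0.0, 0.4]
grip_width: 0.0597
gripper_force: 0.0
clock: 2.1
tcp_pos: [0.4608, 0.034, 0.2312]
orientation: [3.05, 0.754, -0.0]
contact_force: [0.3, 0.0, -0.1]
grip_width: 0.0596
gripper_force: 0.0
clock: 2.6
tcp_pos: [0.4257, 0.1933, 0.2316]
orientation: [-3.044, -0.766, -0.001]
contact_force: [0.1, 0.8, -0.0]
grip_width: 0.0601
gripper_force: 0.0
 shift cm [-0.1  0.5  0.2] rows>= 1 turn [-0.002 -0.001  0.009] rows>= 1
```

```bash

python3 -m crank '[[[-0.1,0.5,4.6],[0,0,0]],[[0,0,4.6],[0,0,0]],[[0,0,4.6],[0,0,0]],[[0,0,4.5],[0,0,0]],[[0,0,0],[0,0,0]]]'
python3 -m crank '[[[0,0,0],[0,0,0]],[[0,0,0],[0,0,0]],[[0,0,0],[0,0,0]],[[0,0,0],[0,0,0]]]' 0 60
python3 -m crank '[[[0.8,0,0],[0,0,0]],[[0.8,0,0],[0,0,0]],[[0.8,0,0],[0,0,0]],[[0.8,0,0],[0,0,0]],[[0.6,0,0],[0,0,0]]]'
python3 - <<'E'
from h import *
_,P,_=st();q=P-O;print(q@EX,q@EY,P[2])
E
```

```text
clock: 3.1
tcp_pos: [0.4249, 0.18, 0.0435]
orientation: [3.047, 0.754, -0.018]
contact_force: [-1.8, -1.1, 0.5]
grip_width: 0.0598
gripper_force: 0.0
clock: 3.5
tcp_pos: [0.4281, 0.1871, 0.0511]
orientation: [-3.044, -0.758, -0.005]
contact_force: [-9.0, 10.4, 1.8]
grip_width: 0.0259
gripper_force: 59.0
clock: 4.0
tcp_pos: [0.4592, 0.2034, 0.0511]
orientation: [-3.046, -0.759, 0.004]
contact_force: [-16.8, 4.7, 11.3]
grip_width: 0.0264
gripper_force: 59.9
-0.11093723652845094 -0.0017659451086060873 0.051057320691909686
```

```bash

python3 -m crank '[[[0.5,0,0],[0,0,0]],[[0.4,0,0],[0,0,0]],[[0,0,0],[0,0,0]],[[0,0,0],[0,0,0]]]'
python3 -m crank '[[[0.4,0,0],[0,0,0]],[[0,0,0],[0,0,0]],[[0,0,0],[0,0,0]]]'
python3 - <<'E'
from h import *
_,P,_=st();q=P-O;print(q@EX,q@EY,P[2])
E
```

```text
clock: 4.4
tcp_pos: [0.4676, 0.2078, 0.0511]
orientation: [-3.045, -0.759, 0.002]
contact_force: [-14.2, 5.9, 7.3]
grip_width: 0.0265
gripper_force: 59.6
clock: 4.7
tcp_pos: [0.4685, 0.2083, 0.051]
orientation: [-3.048, -0.759, 0.01]
contact_force: [-21.8, 2.6, 18.2]
grip_width: 0.0264
gripper_force: 60.8
-0.10044540423294775 -0.0017294392942888495 0.051006374128599714
```

```bash

python3 -m crank '[[[-0.2,0,0],[0,0,0]],[[0,0,0],[0,0,0]],[[0,0,0],[0,0,0]]]' 6 80
python3 -m crank '[[[0,0,-4.6],[0,0,0]],[[0,0,-4.6],[0,0,0]],[[0,0,-4.6],[0,0,0]],[[0,0,-4.6],[0,0,0]],[[0,0,-2],[0,0,0]]]'
python3 - <<'E'
from h import *
p,d=optics.grab_frame("top"); np.savez("pics/t1.npz",p=p,d=d)
Q=panes(p)
for q in Q: print("pane",np.round(q,1))
# pick nearest plan: pane (448,-105)
q=min(Q,key=lambda q:np.hypot(q[0]-448,q[1]+105))
c=np.array([q[0],q[1]])/1000;h=q[4];u=np.array([np.cos(np.radians(h)),np.sin(np.radians(h))])
g=c+.022*u
P,R=need([*(g+.06*u*0),.20],h,-30,lab="over")
P,R=need([*g,.010],h,-30,P,R,"down")
E
```

```text
clock: 5.0
tcp_pos: [0.4741, 0.2057, 0.0502]
orientation: [-3.05, -0.752, -0.006]
contact_force: [0.0, -1.1, 0.5]
grip_width: 0.0602
gripper_force: 0.0
clock: 5.5
tcp_pos: [0.4746, 0.2064, 0.258]
orientation: [-3.049, -0.752, -0.013]
contact_force: [0.1, 0.4, 0.4]
grip_width: 0.0601
gripper_force: 0.0
pane [ 433.6 -275.3  151.1   58.5   -9.6]
pane [ 601.4 -272.2  151.8   58.2  -15.3]
over shift cm [-24.4  42.1   5.7] rows>= 10 turn [ 0.168 -0.516  0.637] rows>= 6
down shift cm [ 9.5 -0.  16.5] rows>= 4 turn [0. 0. 0.] rows>= 0
```

```bash

python3 -m crank '[[[-2.44,4.21,0.57],[0,0,0]],[[-2.44,4.21,0.57],[0,0,0]],[[-2.44,4.21,0.57],[0,0,0]],[[-2.44,4.21,0.57],[0,0,0]],[[-2.44,4.21,0.57],[0,0,0]]]' 7.5
python3 -m crank '[[[-2.44,4.21,0.57],[0,0,0]],[[-2.44,4.21,0.57],[0,0,0]],[[-2.44,4.21,0.57],[0,0,0]],[[-2.44,4.21,0.57],[0,0,0]],[[-2.44,4.21,0.57],[0,0,0]]]'
python3 -m crank '[[[0,0,0],[0.028,-0.086,0.106]],[[0,0,0],[0.028,-0.086,0.106]],[[0,0,0],[0.028,-0.086,0.106]],[[0,0,0],[0.028,-0.086,0.106]],[[0,0,0],[0.028,-0.086,0.106]]]'
python3 -m crank '[[[0,0,0],[0.028,-0.086,0.106]],[[0,0,0],[0,0,0]]]'
cat > pk.py <<'E'
import sys
from h import *
x,y,h,off=map(float,sys.argv[1:5]); phi=float(sys.argv[5]) if len(sys.argv)>5 else -30
zs=[float(v) for v in sys.argv[6].split(",")] if len(sys.argv)>6 else [.12,.010]
u=np.array([np.cos(np.radians(h)),np.sin(np.radians(h))]); g=np.array([x,y])/1000+off/1000*u
P=R=None
for z in zs: P,R=need([*g,z],h,phi,P,R,f"z{z}")
E
python3 pk.py 433.5 -275.2 -9.5 22
```

```text
clock: 6.05
tcp_pos: [0.4625, -0.0399, 0.2244]
orientation: [3.049, 0.753, 0.003]
contact_force: [0.6, -0.7, -0.6]
grip_width: 0.0751
gripper_force: 0.0
clock: 6.55
tcp_pos: [0.4525, -0.2833, 0.1958]
orientation: [3.049, 0.753, 0.002]
contact_force: [0.4, 0.5, 0.5]
grip_width: 0.0749
gripper_force: 0.0
clock: 7.05
tcp_pos: [0.4533, -0.2808, 0.1961]
orientation: [-3.031, 0.089, 0.69]
contact_force: [0.1, -0.8, -0.2]
grip_width: 0.0747
gripper_force: 0.0
clock: 7.25
tcp_pos: [0.4537, -0.281, 0.1938]
orientation: [-2.983, 0.251, 0.819]
contact_force: [-0.1, -0.7, -0.7]
grip_width: 0.0748
gripper_force: 0.0
z0.12 shift cm [ 3.9 -0.3  6.3] rows>= 2 turn [ 0.005  0.012 -0.004] rows>= 1
z0.01 shift cm [ 5.5 -0.   9.5] rows>= 3 turn [0. 0. 0.] rows>= 0
```

```bash

python3 -m crank '[[[2.2,-0.3,3.6],[0,0.012,0]],[[2.2,0,3.6],[0,0,0]],[[2.2,0,3.6],[0,0,0]],[[1.5,0,2.6],[0,0,0]],[[0,0,0],[0,0,0]]]'
python3 pk.py 433.5 -275.2 -9.5 22 -30 .010
```

```text
clock: 7.75
tcp_pos: [0.4533, -0.2782, 0.0361]
orientation: [-2.986, 0.246, 0.804]
contact_force: [-0.7, 0.4, -0.7]
grip_width: 0.0749
gripper_force: 0.0
z0.01 shift cm [1.5 0.  2.2] rows>= 1 turn [0.004 0.002 0.   ] rows>= 1
```

```bash

python3 -m crank '[[[0.8,0,1.2],[0,0,0]],[[0.6,0,1.0],[0,0,0]],[[0,0,0],[0,0,0]]]'
python3 -m crank '[[[0,0,0],[0,0,0]],[[0,0,0],[0,0,0]],[[0,0,0],[0,0,0]],[[0,0,0],[0,0,0]]]' 4 100
python3 -m crank '[[[-1,0,-1.73],[0,0,0]],[[-1,0,-1.73],[0,0,0]],[[-1,0,-1.73],[0,0,0]],[[0,0,0],[0,0,0]]]'
python3 - <<'E'
from h import *
for n in("side",):
    p,d=optics.grab_frame(n); np.savez(f"pics/{n}2.npz",p=p,d=d)
    cv2.imwrite(f"pics/{n}2.png",cv2.resize(p[150:390,180:500,::-1],(800,600),interpolation=cv2.INTER_CUBIC))
E
```

```text
clock: 8.05
tcp_pos: [0.457, -0.2794, 0.0124]
orientation: [-2.99, 0.249, 0.798]
contact_force: [-0.3, 0.3, -1.4]
grip_width: 0.075
gripper_force: 0.0
clock: 8.45
tcp_pos: [0.4586, -0.2799, 0.0149]
orientation: [-2.991, 0.25, 0.794]
contact_force: [1.9, 0.7, 10.9]
grip_width: 0.047
gripper_force: 101.0
clock: 8.85
tcp_pos: [0.4589, -0.2797, 0.0761]
orientation: [-2.993, 0.251, 0.79]
contact_force: [0.3, -0.1, 0.7]
grip_width: 0.0399
gripper_force: 0.0
```

View pics/side2.png

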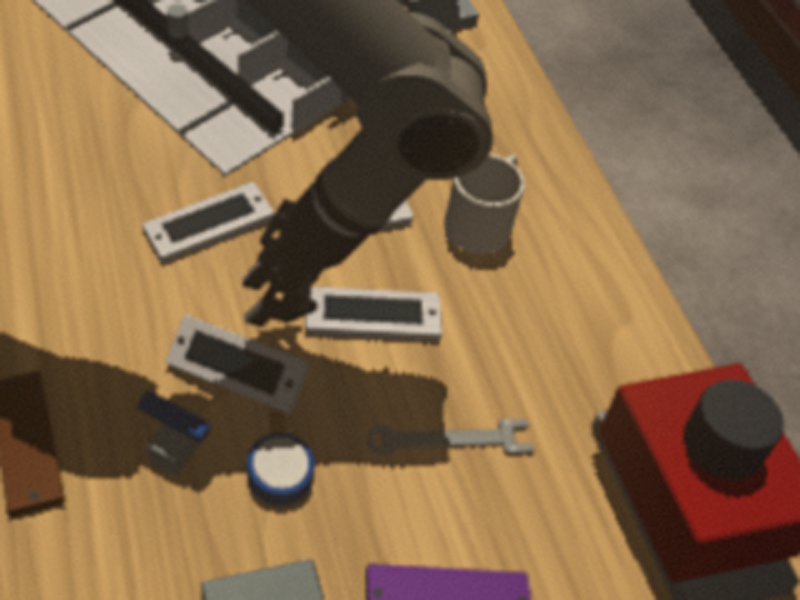

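The side crop shows the pane left behind at about (240,362), slightly turned: the tips closed too high because they stand back when open. I'll re-detect it with a saturation mask that tolerates shadow, then grip lower and with less tilt.

```bash

cat >> h.py <<'E'
def panes(p,d,name="top",full=True):
    hsv=cv2.cvtColor(p,cv2.COLOR_RGB2HSV); Z=cv2.medianBlur(cloud(name,d)[...,2].astype(np.float32),5)
    m=((hsv[...,1]<75)&(Z>.006)&(Z<.028)).astype(np.uint8)
    m=cv2.morphologyEx(cv2.morphologyEx(m,cv2.MORPH_CLOSE,np.ones((3,3),np.uint8)),cv2.MORPH_OPEN,np.ones((3,3),np.uint8))
    out=[]
    for c in cv2.findContours(m,cv2.RETR_EXTERNAL,cv2.CHAIN_APPROX_NONE)[0]:
        if cv2.contourArea(c)<200: continue
        X=on_plane(name,c.reshape(-1,2)+0.0,0.016)[:,:2]
        (cx,cy),(w,h),a=cv2.minAreaRect((X*1000).astype(np.float32))
        if h>w: a+=90; w,h=h,w
        if 100<w<175 and 40<h<75: out.append((cx,cy,w,h,(a+90)%180-90))
    return out
def look(tag,name="top"):
    p,d=optics.grab_frame(name); np.savez(f"pics/{tag}.npz",p=p,d=d); Q=panes(p,d,name)
    for q in Q: print("pane",np.round(q,1))
    return p,d,Q
E
python3 -m crank '[[[0,0,-4.5],[0,0.0,0]],[[0,0,-4.5],[0,0.09,0]],[[0,0,0],[0,0.08,0]],[[0,0,0],[0,0,0]]]' 7
python3 - <<'E'
from h import *
z=np.load("pics/top0.npz");print("old",[np.round(q,1) for q in panes(z["p"],z["d"])])
look("t2"); look("s2b","side")
print(monitor.get_obs()["joints"])
E
```

```text
clock: 9.3
tcp_pos: [0.5007, -0.2869, 0.1526]
orientation: [-3.062, 0.258, 0.539]
contact_force: [-0.2, -0.1, -0.0]
grip_width: 0.0699
gripper_force: 0.0
old [array([ 433.3, -276.3,  149.8,   57.1,   -9.7]), array([ 448.4, -106.9,  149.8,   56.6,   14.6]), array([ 601.3, -273.5,  151.3,   57.6,  -15.1]), array([ 6.118e+02, -1.287e+02,  1.498e+02,  5.600e+01,  5.000e-01])]
pane [ 447.6 -106.7  149.8   57.1   14.9]
pane [ 6.118e+02 -1.287e+02  1.498e+02  5.600e+01  5.000e-01]
pane [ 443.1 -323.6  150.3   61.5  -35.9]
pane [ 600.8 -277.9  148.8   62.5  -15.6]
pane [ 448.2 -111.3  150.5   62.3   14.3]
[ 0.35822938  0.58779957  0.01448552  1.62104528  0.07097133  1.28026782
 -1.39815062]
```

```bash
python3 pk.py 448 -106.8 14.7 22 -20 .15,.03,.002
```

```text
z0.15 shift cm [ -5.7 -17.7   2. ] rows>= 4 turn [-0.141  0.007 -0.398] rows>= 3
z0.03 shift cm [ 4.1 -0.  11.3] rows>= 3 turn [0. 0. 0.] rows>= 0
z0.002 shift cm [ 1.  -0.   2.6] rows>= 1 turn [0. 0. 0.] rows>= 0
```

```bash

python3 -m crank '[[[-1.43,-4.43,0.5],[0,0,0]],[[-1.43,-4.43,0.5],[0,0,0]],[[-1.43,-4.43,0.5],[0,0,0]],[[-1.43,-4.43,0.5],[0,0,0]],[[0,0,0],[-0.047,0.002,-0.133]]]' 7.2
python3 -m crank '[[[0,0,0],[-0.047,0.002,-0.133]],[[0,0,0],[-0.047,0.003,-0.133]],[[0,0,0],[0,0,0]],[[0,0,0],[0,0,0]]]'
python3 pk.py 448 -106.8 14.7 22 -20 .03,.002
```

```text
clock: 9.9
tcp_pos: [0.4686, -0.0952, 0.1491]
orientation: [-3.09, 0.024, 0.556]
contact_force: [0.3, -0.0, -0.4]
grip_width: 0.0723
gripper_force: 0.0
clock: 10.3
tcp_pos: [0.47, -0.1011, 0.1495]
orientation: [3.026, 0.387, -0.533]
contact_force: [0.4, -0.2, 0.5]
grip_width: 0.0719
gripper_force: 0.0
z0.03 shift cm [ 4.  -0.  11.3] rows>= 3 turn [ 0.    -0.    -0.002] rows>= 1
z0.002 shift cm [ 1.  -0.   2.6] rows>= 1 turn [0. 0. 0.] rows>= 0
```

```bash

python3 -m crank '[[[1.4,0,3.8],[0,0,0]],[[1.4,0,3.8],[0,0,0]],[[1.2,0,3.7],[0,0,0]],[[0.6,0,1.6],[0,0,0]],[[0,0,0],[0,0,0]]]'
python3 -m crank '[[[0,0,0],[0,0,0]],[[0.3,0,0.7],[0,0,0]],[[0,0,0],[0,0,0]],[[0,0,0],[0,0,0]]]' 6.4
python3 pk.py 448 -106.8 14.7 22 -20 .002
python3 -m crank '[[[0.15,0,0.3],[0,0,0]],[[0,0,0],[0,0,0]],[[0,0,0],[0,0,0]]]'

```

```text
clock: 10.8
tcp_pos: [0.4678, -0.1024, 0.011]
orientation: [3.025, 0.386, -0.538]
contact_force: [-0.1, -0.4, 1.0]
grip_width: 0.072
gripper_force: 0.0
clock: 11.2
tcp_pos: [0.4711, -0.1016, 0.0066]
orientation: [3.025, 0.391, -0.526]
contact_force: [-1.0, 0.7, 0.7]
grip_width: 0.0638
gripper_force: 0.0
z0.002 shift cm [-0.  -0.1  0.5] rows>= 1 turn [ 0.002 -0.004  0.   ] rows>= 1
clock: 11.5
tcp_pos: [0.4711, -0.1014, 0.0028]
orientation: [3.025, 0.392, -0.528]
contact_force: [0.1, 0.9, 0.3]
grip_width: 0.0642
gripper_force: 0.0
```

```bash

python3 -m crank '[[[0.1,0,0.3],[0,0,0]],[[0,0,0],[0,0,0]],[[0,0,0],[0,0,0]]]'
python3 -m crank '[[[0,0,0],[0,0,0]],[[0,0,0],[0,0,0]],[[0,0,0],[0,0,0]],[[0,0,0],[0,0,0]]]' 4 100
python3 -m crank '[[[-0.34,0,-0.94],[0,0,0]],[[-0.34,0,-0.94],[0,0,0]],[[-1,0,-2.8],[0,0,0]],[[-1,0,-2.8],[0,0,0]],[[0,0,0],[0,0,0]]]'

```

```text
clock: 11.8
tcp_pos: [0.4709, -0.1014, -0.0006]
orientation: [3.025, 0.392, -0.528]
contact_force: [-1.0, 0.1, -0.1]
grip_width: 0.0639
gripper_force: 0.0
clock: 12.2
tcp_pos: [0.4713, -0.1013, 0.0002]
orientation: [3.025, 0.391, -0.527]
contact_force: [-0.5, 0.2, 6.2]
grip_width: 0.0537
gripper_force: 105.8
clock: 12.7
tcp_pos: [0.4737, -0.1015, 0.0826]
orientation: [3.026, 0.391, -0.517]
contact_force: [0.7, 0.3, -2.8]
grip_width: 0.0534
gripper_force: 105.9
```

Gripped at 53 mm with a weight of about 2.8 N. Next is the place at y = -162.

```bash

cat > pl.py <<'E'
import sys
from h import *
# args: y(mm) t (tcp along pane u from centre, mm) alpha  phi_grasp  list of heights of pane centre (mm) [dx]
y,t,al,pg=map(float,sys.argv[1:5]); hs=[float(v) for v in sys.argv[5].split(",")]; dx=float(sys.argv[6]) if len(sys.argv)>6 else 0
a=np.radians(al); u=np.array([np.sin(a),np.cos(a)]); n=np.array([-np.cos(a),np.sin(a)])
P=R=None
for h in hs:
    c=np.array([-46+dx,h])+t*u-8*n
    P,R=need(rack(c[0]/1000,y/1000,c[1]/1000),27.75,pg+90-al,P,R,f"h{h} tcp {np.round(rack(c[0]/1000,y/1000,c[1]/1000),3)}")
E
python3 pl.py -162 23.6 28 -20 190,77.5
```

```text
h190.0 tcp [0.607 0.1   0.207] shift cm [ 12.9 -16.1 -17.8] rows>= 6 turn [ 0.051  1.068 -0.233] rows>= 8
h77.5 tcp [0.607 0.1   0.095] shift cm [-7.5 -0.   8.4] rows>= 3 turn [0. 0. 0.] rows>= 0
```

```bash

python3 -m crank '[[[0,0,-4.5],[0,0,0]],[[0,0,-4.5],[0,0,0]],[[0,0,-4.5],[0,0,0]],[[2.6,-3.2,-4.3],[0,0,0]],[[2.6,-3.2,0],[0,0,0]]]'
python3 -m crank '[[[2.6,-3.2,0],[0,0,0]],[[2.6,-3.2,0],[0,0,0]],[[2.5,-3.3,0],[0,0,0]],[[0,0,0],[0.0064,0.1335,-0.029]],[[0,0,0],[0.0064,0.1335,-0.029]]]'
python3 -m crank '[[[0,0,0],[0.0064,0.1335,-0.029]],[[0,0,0],[0.0064,0.1335,-0.029]],[[0,0,0],[0.0064,0.1335,-0.029]],[[0,0,0],[0.0064,0.1335,-0.029]],[[0,0,0],[0.0064,0.1335,-0.029]]]'
python3 -m crank '[[[0,0,0],[0.0064,0.1335,-0.029]],[[0,0,0],[0,0,0]],[[0,0,0],[0,0,0]]]'
python3 pl.py -162 23.6 28 -20 190,77.5
python3 - <<'E'
from h import *
print(monitor.get_obs()["joints"])
p,d=optics.grab_frame("side"); np.savez("pics/s3.npz",p=p,d=d)
cv2.imwrite("pics/s3.png",cv2.resize(p[60:300,180:500,::-1],(800,600),interpolation=cv2.INTER_CUBIC))
E
```

```text
clock: 13.2
tcp_pos: [0.5597, -0.0183, 0.2285]
orientation: [3.028, 0.385, -0.512]
contact_force: [1.0, 0.3, -3.2]
grip_width: 0.0533
gripper_force: 107.2
clock: 13.7
tcp_pos: [0.6009, 0.0971, 0.1936]
orientation: [-3.087, -0.495, 0.127]
contact_force: [0.2, -0.9, -2.0]
grip_width: 0.0534
gripper_force: 107.0
clock: 14.2
tcp_pos: [0.5997, 0.0944, 0.1973]
orientation: [-2.797, -0.647, -0.853]
contact_force: [0.8, 2.6, -3.6]
grip_width: 0.0535
gripper_force: 107.0
clock: 14.5
tcp_pos: [0.5973, 0.0981, 0.1968]
orientation: [-2.772, -0.655, -0.854]
contact_force: [0.6, 0.3, -2.5]
grip_width: 0.0533
gripper_force: 107.1
h190.0 tcp [0.607 0.1   0.207] shift cm [ 1.4  0.2 -0.3] rows>= 1 turn [-0.017  0.128 -0.028] rows>= 1
h77.5 tcp [0.607 0.1   0.095] shift cm [-7.5 -0.   8.4] rows>= 3 turn [0. 0. 0.] rows>= 0
[ 0.28813503  0.25186164 -0.50079477  2.16659173 -0.41609411  0.19586263
 -0.88497028]
```

View pics/s3.png

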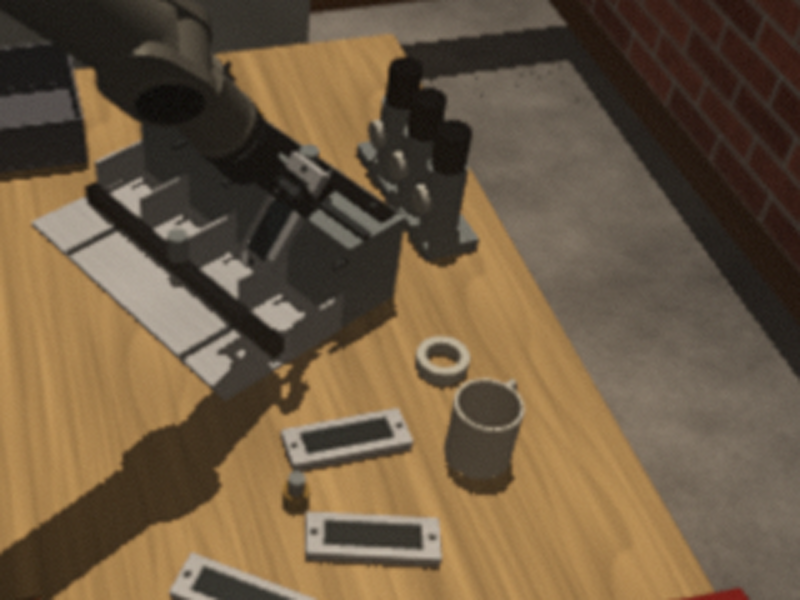

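The side crop shows the pane held in front of the wall, but joint 6 is at 0.196 against its 0.17 limit, so the tool can't tilt out far enough. I'll set the pane back where it was and regrasp with about 38° of tilt, so the placing needs only about 24°.

```bash
python3 pk.py 448 -106.8 14.7 23.5 -20 .2,.005
```

```text
z0.2 shift cm [-16.4  11.9 -12.2] rows>= 5 turn [-0.06  -0.948  0.221] rows>= 7
z0.005 shift cm [ 6.7 -0.  18.3] rows>= 4 turn [0. 0. 0.] rows>= 0
```

```bash

python3 -m crank '[[[-1,0,-4.2],[0,0,0]],[[-2,2,-4],[0,0,0]],[[-3.2,3.3,-2],[0,0,0]],[[-3.4,3.3,-1],[0,0,0]],[[-3.4,3.3,-1],[0,-0,0]]]'
python3 -m crank '[[[-3.4,0,0],[-0.008,-0.135,0.031]],[[0,0,0],[-0.008,-0.135,0.031]],[[0,0,0],[-0.008,-0.135,0.031]],[[0,0,0],[-0.008,-0.135,0.031]],[[0,0,0],[-0.008,-0.135,0.031]]]'
python3 -m crank '[[[0,0,0],[-0.008,-0.135,0.031]],[[0,0,0],[-0.008,-0.138,0.031]],[[0,0,0],[0,0,0]],[[0,0,0],[0,0,0]]]'
python3 pk.py 448 -106.8 14.7 23.5 -20 .05,.005
```

```text
clock: 15.05
tcp_pos: [0.4975, -0.0871, 0.2188]
orientation: [-2.772, -0.661, -0.857]
contact_force: [0.3, -1.3, -2.4]
grip_width: 0.0536
gripper_force: 107.7
clock: 15.55
tcp_pos: [0.4785, -0.0908, 0.203]
orientation: [-3.032, -0.544, -0.064]
contact_force: [0.0, 0.9, -3.6]
grip_width: 0.0536
gripper_force: 107.6
clock: 15.95
tcp_pos: [0.4785, -0.0888, 0.2014]
orientation: [-3.083, -0.474, 0.345]
contact_force: [-0.2, -1.0, -3.1]
grip_width: 0.0532
gripper_force: 107.6
z0.05 shift cm [ 2.2  1.5 15. ] rows>= 4 turn [-0.023 -0.131  0.053] rows>= 1
z0.005 shift cm [ 1.5 -0.   4.2] rows>= 1 turn [0. 0. 0.] rows>= 0
```

```bash

python3 -m crank '[[[0,0,0],[-0.023,-0.131,0.053]],[[0,0,0],[0,0,0]]]'
python3 pk.py 448 -106.8 14.7 23.5 -20 .05,.005
```

```text
clock: 16.15
tcp_pos: [0.478, -0.0889, 0.2012]
orientation: [3.026, 0.388, -0.537]
contact_force: [0.1, 1.2, -2.8]
grip_width: 0.0533
gripper_force: 107.6
z0.05 shift cm [ 4.3  1.  14.5] rows>= 4 turn [-0.001  0.002 -0.001] rows>= 1
z0.005 shift cm [ 1.5 -0.   4.2] rows>= 1 turn [0. 0. 0.] rows>= 0
```

```bash

python3 -m crank '[[[1.2,1,3.7],[0,0,0]],[[1.2,0,3.7],[0,0,0]],[[1.2,0,3.7],[0,0,0]],[[1.2,0,3.4],[0,0,0]],[[0,0,0],[0,0,0]]]'
python3 -m crank '[[[0.5,0,1.8],[0,0,0]],[[0.3,0,1.0],[0,0,0]],[[0.2,0,0.6],[0,0,0]],[[0,0,0],[0,0,0]]]'
python3 pk.py 448 -106.8 14.7 23.5 -20 .0005
```

```text
clock: 16.65
tcp_pos: [0.4712, -0.1013, 0.0464]
orientation: [3.028, 0.387, -0.544]
contact_force: [-1.1, -0.5, -2.5]
grip_width: 0.0536
gripper_force: 107.4
clock: 17.05
tcp_pos: [0.4727, -0.1011, 0.0143]
orientation: [3.028, 0.386, -0.536]
contact_force: [-0.0, -0.1, -2.9]
grip_width: 0.0532
gripper_force: 107.6
z0.0005 shift cm [ 0.3 -0.1  1.4] rows>= 1 turn [-0.003  0.001 -0.002] rows>= 1
```

```bash

python3 -m crank '[[[0.3,0,0.7],[0,0,0]],[[0.2,0,0.4],[0,0,0]],[[0,0,0.15],[0,0,0]],[[0,0,0],[0,0,0]]]'
python3 -m crank '[[[0,0,0],[0,0,0]],[[0,0,0],[0,0,0]],[[0,0,-1],[0,0,0]],[[0,0,-2],[0,0,0]],[[0,0,0],[0,0,0]]]' 6.8
python3 -m crank '[[[0,0,0],[0,-0.107,0]],[[0,0,0],[0,-0.107,0]],[[0,0,0],[0,-0.1,0]],[[0,0,0],[0,0,0]]]'
python3 pk.py 448 -106.8 14.7 20 -38 .012,.003
python3 - <<'E'
from h import *
look("t4"); look("s4","side")
E
```

```text
clock: 17.45
tcp_pos: [0.4733, -0.1005, 0.0004]
orientation: [3.028, 0.387, -0.537]
contact_force: [-0.2, 1.1, -2.8]
grip_width: 0.0531
gripper_force: 107.7
clock: 17.95
tcp_pos: [0.4857, -0.0978, 0.0307]
orientation: [3.028, 0.387, -0.53]
contact_force: [1.0, 0.0, -1.0]
grip_width: 0.0681
gripper_force: 0.0
clock: 18.35
tcp_pos: [0.4836, -0.0968, 0.0266]
orientation: [2.871, 0.37, -0.996]
contact_force: [-0.6, 0.7, -1.1]
grip_width: 0.0684
gripper_force: 0.0
z0.012 shift cm [-0.4  0.1  2.2] rows>= 1 turn [-0.004  0.004  0.001] rows>= 1
z0.003 shift cm [ 0.6 -0.   0.7] rows>= 1 turn [0. 0. 0.] rows>= 0
pane [-29.2 -90.4 135.8  40.3 -18. ]
pane [ 37.   89.2 139.4  43.6 -29.2]
pane [ 442.3 -320.   149.    58.1  -35.1]
pane [ 601.5 -273.6  151.6   57.3  -15.9]
pane [ 443.8 -323.5  149.4   61.1  -35.6]
pane [ 601.  -276.9  148.6   61.1  -16.2]
pane [ 611.3 -134.5  149.9   63.1    1.8]
pane [ 450.2 -111.3  149.8   63.1   13.5]
```

```bash

python3 -m crank '[[[-0.4,0.1,1.2],[0,0,0]],[[0.2,0,1.0],[0,0,0]],[[0,0,0],[0,0,0]],[[0,0,0],[0,0,0]]]' 6.3
python3 -m crank '[[[0.25,0,0.35],[0,0,0]],[[0,0,0],[0,0,0]],[[0.25,0,0.3],[0,0,0]],[[0,0,0],[0,0,0]]]'
python3 pk.py 450 -106.8 14.2 20 -38 .003
```

```text
clock: 18.85
tcp_pos: [0.4679, -0.1033, 0.0125]
orientation: [2.872, 0.367, -0.993]
contact_force: [0.1, 0.1, -0.0]
grip_width: 0.063
gripper_force: 0.0
clock: 19.25
tcp_pos: [0.4683, -0.1028, 0.0038]
orientation: [2.872, 0.368, -0.993]
contact_force: [0.5, -0.3, -0.1]
grip_width: 0.0632
gripper_force: 0.0
z0.003 shift cm [ 0.1 -0.1 -0. ] rows>= 1 turn [0.002 0.002 0.006] rows>= 1
```

```bash

python3 -m crank '[[[0.1,-0.1,0.1],[0,0,0]],[[0,0,0],[0,0,0]]]'
python3 -m crank '[[[0,0,0],[0,0,0]],[[0,0,0],[0,0,0]],[[0,0,0],[0,0,0]],[[0,0,0],[0,0,0]]]' 4 100
python3 -m crank '[[[-0.6,0,-0.8],[0,0,0]],[[-1.2,0,-1.6],[0,0,0]],[[-2.4,0,-3.2],[0,0,0]],[[-2.4,0,-3.2],[0,0,0]],[[0,0,0],[0,0,0]]]'
python3 pl.py -162 20.5 28 -38 190,77.5
```

```text
clock: 19.45
tcp_pos: [0.4683, -0.1016, 0.0026]
orientation: [2.872, 0.368, -0.993]
contact_force: [0.1, -0.4, 0.4]
grip_width: 0.0632
gripper_force: 0.0
clock: 19.85
tcp_pos: [0.4691, -0.1016, 0.0033]
orientation: [2.873, 0.368, -0.991]
contact_force: [2.3, 0.8, 5.6]
grip_width: 0.0538
gripper_force: 105.8
clock: 20.35
tcp_pos: [0.4737, -0.1015, 0.1182]
orientation: [2.875, 0.366, -0.979]
contact_force: [0.9, -0.2, -2.6]
grip_width: 0.0534
gripper_force: 105.6
h190.0 tcp [0.606 0.1   0.204] shift cm [  8.9 -16.1 -17.7] rows>= 6 turn [-0.028  1.071 -0.241] rows>= 8
h77.5 tcp [0.606 0.1   0.092] shift cm [-4.6 -0.  10.3] rows>= 3 turn [0. 0. 0.] rows>= 0
```

```bash
sed -i 's/t\*u-8\*n/t*u-4.7*n/' pl.py
python3 -m crank '[[[0,0,-4.5],[0,0,0]],[[0,-1.5,-4.4],[0,0,0]],[[1.6,-3,-3.5],[0,0,0]],[[1.6,-3,-3],[0,0,0]],[[1.6,-3,-2],[0,0,0]]]'
python3 -m crank '[[[1.6,-3,-0.3],[0,0,0]],[[2.5,-2.6,0],[0,0.04,0]],[[0,0,0],[-0.0035,0.13,-0.03]],[[0,0,0],[-0.0035,0.13,-0.03]],[[0,0,0],[-0.0035,0.13,-0.03]]]'
python3 -m crank '[[[0,0,0],[-0.0035,0.13,-0.03]],[[0,0,0],[-0.0035,0.13,-0.03]],[[0,0,0],[-0.0035,0.13,-0.03]],[[0,0,0],[-0.0035,0.13,-0.03]],[[0,0,0],[-0.0035,0.13,-0.03]]]'
python3 -m crank '[[[0,0,0],[0,0,0]],[[0,0,0],[0,0,0]]]'
python3 pl.py -162 20.5 28 -38 190,77.5
```

```text
clock: 20.85
tcp_pos: [0.5861, 0.0378, 0.2219]
orientation: [2.874, 0.367, -0.989]
contact_force: [1.0, -0.2, -2.9]
grip_width: 0.0536
gripper_force: 107.0
clock: 21.35
tcp_pos: [0.6036, 0.0997, 0.1969]
orientation: [3.065, 0.534, -0.362]
contact_force: [0.2, -0.0, -1.7]
grip_width: 0.0536
gripper_force: 106.7
clock: 21.85
tcp_pos: [0.6026, 0.0987, 0.1978]
orientation: [-2.892, -0.718, -0.623]
contact_force: [0.7, 0.6, -3.4]
grip_width: 0.0536
gripper_force: 106.7
clock: 22.05
tcp_pos: [0.6029, 0.0983, 0.1971]
orientation: [-2.895, -0.714, -0.61]
contact_force: [1.1, 0.5, -2.5]
grip_width: 0.0533
gripper_force: 106.8
h190.0 tcp [0.604 0.098 0.206] shift cm [ 0.4  0.  -0.8] rows>= 1 turn [ 0.001  0.003 -0.001] rows>= 1
h77.5 tcp [0.604 0.098 0.093] shift cm [-4.6 -0.  10.3] rows>= 3 turn [0. 0. 0.] rows>= 0
```

```bash

python3 -m crank '[[[-1.2,0,2.9],[0,0,0]],[[-1.2,0,2.8],[0,0,0]],[[-1.0,0,2.2],[0,0,0]],[[0,0,0],[0,0,0]],[[0,0,0],[0,0,0]]]'
python3 pl.py -162 20.5 28 -38 77.5
```

```text
clock: 22.55
tcp_pos: [0.6063, 0.1008, 0.112]
orientation: [-2.892, -0.716, -0.616]
contact_force: [0.1, -0.4, -1.4]
grip_width: 0.0536
gripper_force: 106.6
h77.5 tcp [0.604 0.098 0.093] shift cm [-1.1  0.1  1.5] rows>= 1 turn [ 0.    -0.     0.001] rows>= 1
```

```bash

python3 -m crank '[[[-0.7,0.1,0.8],[0,0,0]],[[-0.4,0,0.6],[0,0,0]],[[0,0,0],[0,0,0]],[[0,0,0],[0,0,0]]]'
python3 pl.py -162 20.5 28 -38 77.5
python3 - <<'E'
from h import *
p,d=optics.grab_frame("side"); np.savez("pics/s5.npz",p=p,d=d)
cv2.imwrite("pics/s5.png",cv2.resize(p[80:230,180:380,::-1],(800,600),interpolation=cv2.INTER_CUBIC))
E
```

```text
clock: 22.95
tcp_pos: [0.6016, 0.0966, 0.0943]
orientation: [-2.893, -0.715, -0.617]
contact_force: [-0.5, -0.0, -2.7]
grip_width: 0.0532
gripper_force: 106.8
h77.5 tcp [0.604 0.098 0.093] shift cm [ 0.2 -0.1  0.2] rows>= 1 turn [ 0.001 -0.001  0.   ] rows>= 1
```

View pics/s5.png

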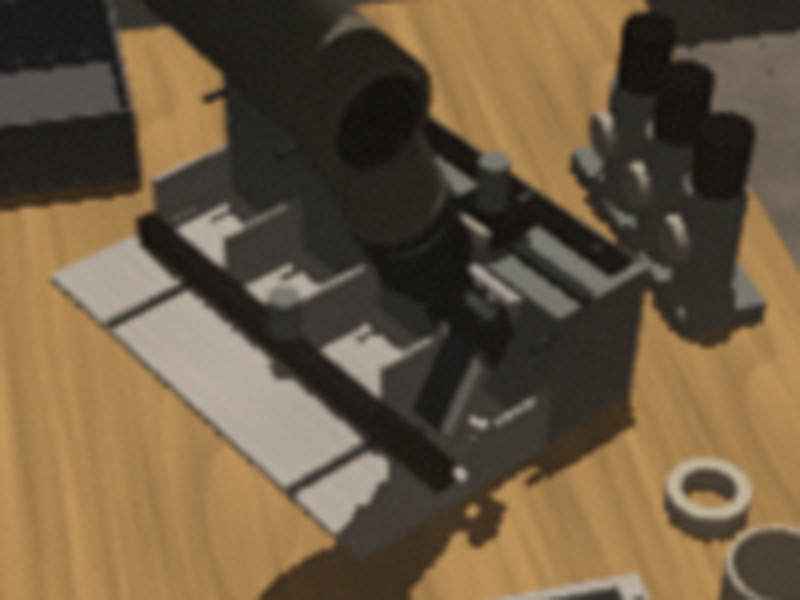

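The side crop shows the pane in the rightmost bay at about (465,370), leaning, with its foot behind the rail. I'll seat it and release.

```bash

python3 -m crank '[[[0.0,0,0.15],[0,0,0]],[[-0.05,0,0.15],[0,0,0]],[[0,0,0],[0,0,0]]]'
python3 -m crank '[[[0,0,0],[0,0,0]],[[0,0,0],[0,0,0]],[[0,0,0],[0,0,0]]]' 6.4
python3 -m crank '[[[0,0,-1],[0,0,0]],[[0,0,-2.5],[0,0,0]],[[0,0,-4],[0,0,0]],[[0,0,-4],[0,0,0]],[[0,0,-4],[0,0,0]]]'
python3 - <<'E'
from h import *
look("t6"); look("s6","side")
E
```

```text
clock: 23.3
tcp_pos: [0.6022, 0.0971, 0.0911]
orientation: [-2.892, -0.715, -0.616]
contact_force: [-0.4, -0.1, -2.4]
grip_width: 0.0537
gripper_force: 106.8
clock: 23.6
tcp_pos: [0.6027, 0.0972, 0.0917]
orientation: [-2.892, -0.715, -0.618]
contact_force: [0.1, -0.5, 0.3]
grip_width: 0.0638
gripper_force: 0.0
clock: 24.1
tcp_pos: [0.5453, 0.0676, 0.2343]
orientation: [-2.892, -0.716, -0.616]
contact_force: [0.9, -1.5, 0.7]
grip_width: 0.0639
gripper_force: 0.0
pane [300.7 692.5 154.5  49.1  -5.9]
pane [ 442.5 -319.7  148.9   58.2  -35.4]
pane [ 601.8 -273.3  152.2   57.5  -14.9]
pane [ 6.118e+02 -1.287e+02  1.498e+02  5.600e+01  5.000e-01]
pane [ 443.1 -323.6  150.4   59.2  -35.7]
pane [ 601.  -277.8  148.7   61.8  -15.2]
pane [ 612.1 -136.1  150.9   65.8    1.7]
```

```bash

python3 - <<'E'
from h import *
p,d=optics.grab_frame("side")
cv2.imwrite("pics/s6.png",cv2.resize(p[80:260,180:420,::-1],(800,600),interpolation=cv2.INTER_CUBIC))
E
python3 pk.py 601.8 -273.3 -15 20 -38 .2,.02
```

```text
z0.2 shift cm [-10.2  34.   -0.5] rows>= 8 turn [ 0.099 -1.036  0.775] rows>= 9
z0.02 shift cm [11.1 -0.  14.2] rows>= 4 turn [0. 0. 0.] rows>= 0
```

View pics/s6.png

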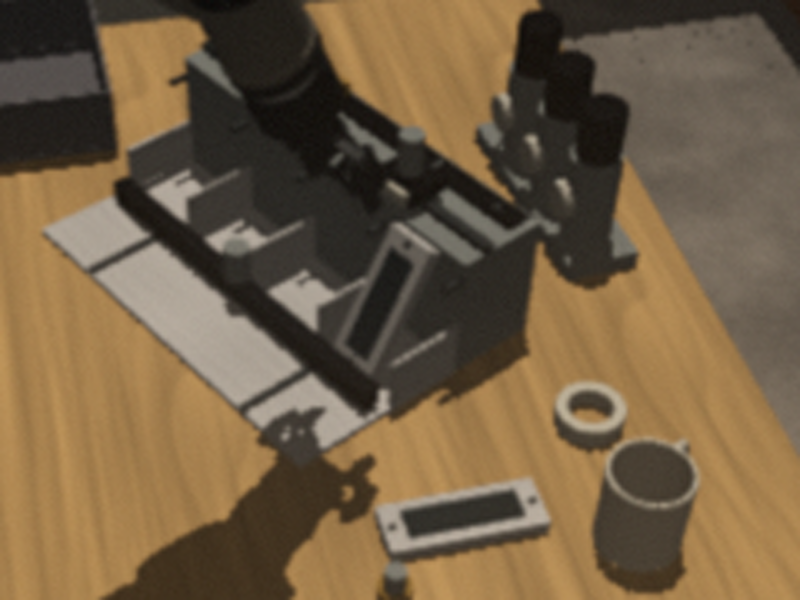

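The side crop shows the first pane leaning squarely in the right bay at about (385,300). Next is the pane at (602,-273).

```bash

python3 -m crank '[[[-1.28,4.25,0],[0,0,0]],[[-1.28,4.25,0],[0,0,0]],[[-1.28,4.25,0],[0,0,0]],[[-1.28,4.25,0],[0,0,0]],[[-1.28,4.25,0],[0,0,0]]]' 6.9
python3 -m crank '[[[-1.28,4.25,0],[0,0,0]],[[-1.28,4.25,0],[0,0,0]],[[-1.28,4.25,-0.5],[0,0,0]],[[0,0,0],[0.011,-0.115,0.086]],[[0,0,0],[0.011,-0.115,0.086]]]'
python3 -m crank '[[[0,0,0],[0.011,-0.115,0.086]],[[0,0,0],[0.011,-0.115,0.086]],[[0,0,0],[0.011,-0.115,0.086]],[[0,0,0],[0.011,-0.115,0.086]],[[0,0,0],[0.011,-0.115,0.086]]]'
python3 -m crank '[[[0,0,0],[0.011,-0.115,0.086]],[[0,0,0],[0.011,-0.115,0.086]],[[0,0,0],[0,0,0]],[[0,0,0],[0,0,0]]]'
python3 - <<'E'
from h import *
look("t7")
E
python3 pk.py 601.8 -273.3 -15 20 -38 .03,.003
```

```text
clock: 24.75
tcp_pos: [0.5934, -0.1489, 0.2056]
orientation: [-2.892, -0.716, -0.615]
contact_force: [0.1, 0.2, 0.7]
grip_width: 0.0687
gripper_force: 0.0
clock: 25.25
tcp_pos: [0.6177, -0.2826, 0.1941]
orientation: [-2.997, -0.467, -0.247]
contact_force: [1.0, 1.4, 0.3]
grip_width: 0.0689
gripper_force: 0.0
clock: 25.75
tcp_pos: [0.6206, -0.2764, 0.1953]
orientation: [-2.977, 0.13, 0.656]
contact_force: [0.0, -0.1, 0.3]
grip_width: 0.0688
gripper_force: 0.0
clock: 26.15
tcp_pos: [0.62, -0.277, 0.1935]
orientation: [-2.865, 0.37, 0.997]
contact_force: [0.4, -0.9, -0.1]
grip_width: 0.0691
gripper_force: 0.0
pane [ 6.118e+02 -1.287e+02  1.498e+02  5.600e+01  5.000e-01]
z0.03 shift cm [10.4  0.1 12.9] rows>= 4 turn [0.001 0.005 0.004] rows>= 1
z0.003 shift cm [ 1.7 -0.   2.1] rows>= 1 turn [0. 0. 0.] rows>= 0
```

```bash

python3 -m crank '[[[2.6,0.1,3.23],[0,0.005,0.004]],[[2.6,0,3.23],[0,0,0]],[[2.6,0,3.23],[0,0,0]],[[2.6,0,3.23],[0,0,0]],[[0,0,0],[0,0,0]]]'
python3 -m crank '[[[0.6,0,0.8],[0,0,0]],[[0.4,0,0.6],[0,0,0]],[[0,0,0],[0,0,0]],[[0,0,0],[0,0,0]]]' 6.4
python3 pk.py 601.8 -273.3 -15 20 -38 .0025
```

```text
clock: 26.7
tcp_pos: [0.6184, -0.2784, 0.0262]
orientation: [-2.864, 0.377, 0.998]
contact_force: [-0.5, 0.8, -0.7]
grip_width: 0.069
gripper_force: 0.0
clock: 27.1
tcp_pos: [0.6221, -0.2794, 0.0145]
orientation: [-2.87, 0.38, 0.984]
contact_force: [0.4, -0.4, 0.4]
grip_width: 0.0641
gripper_force: 0.0
z0.0025 shift cm [ 0.6 -0.1  1. ] rows>= 1 turn [ 0.001 -0.003 -0.001] rows>= 1
```

```bash

python3 -m crank '[[[0.3,-0.1,0.5],[0,0,0]],[[0.2,0,0.3],[0,0,0]],[[0,0,0],[0,0,0]],[[0,0,0],[0,0,0]]]'
python3 -m crank '[[[0.1,0,0.1],[0,0,0]],[[0.05,0,0.1],[0,0,0]],[[0,0,0],[0,0,0]]]'
python3 -m crank '[[[0,0,0],[0,0,0]],[[0,0,0],[0,0,0]],[[0,0,0],[0,0,0]],[[0,0,0],[0,0,0]]]' 4 100
python3 -m crank '[[[-0.6,0,-0.8],[0,0,0]],[[-1.2,0,-1.6],[0,0,0]],[[-2.4,0,-3.2],[0,0,0]],[[-2.4,0,-3.2],[0,0,0]],[[0,0,0],[0,0,0]]]'
python3 pl.py -54 20.5 28 -38 190,77.5
```

```text
clock: 27.5
tcp_pos: [0.6204, -0.2778, 0.0033]
orientation: [-2.868, 0.379, 0.988]
contact_force: [-0.4, -1.0, -0.5]
grip_width: 0.0642
gripper_force: 0.0
clock: 27.8
tcp_pos: [0.6205, -0.2779, 0.0009]
orientation: [-2.869, 0.379, 0.988]
contact_force: [0.5, -0.4, 1.2]
grip_width: 0.0641
gripper_force: 0.0
clock: 28.2
tcp_pos: [0.6212, -0.278, 0.0022]
orientation: [-2.869, 0.379, 0.986]
contact_force: [1.3, -0.1, 6.0]
grip_width: 0.0537
gripper_force: 109.2
clock: 28.7
tcp_pos: [0.626, -0.2796, 0.119]
orientation: [-2.876, 0.382, 0.972]
contact_force: [1.0, 0.3, -1.4]
grip_width: 0.0536
gripper_force: 105.7
h190.0 tcp [0.553 0.194 0.206] shift cm [-20.7 -43.8   4.7] rows>= 10 turn [-0.089  1.019 -0.778] rows>= 9
h77.5 tcp [0.553 0.194 0.093] shift cm [-4.6 -0.  10.3] rows>= 3 turn [0. 0. 0.] rows>= 0
```

```bash

python3 -m crank '[[[-2.1,0,-2.6],[0,0,0]],[[-2.1,0,-2.6],[0,0,0]],[[-2.0,0,-2.7],[0,0,0]],[[-1.45,-4.38,1.26],[0,0,0]],[[-1.45,-4.38,1.26],[0,0,0]]]'
python3 -m crank '[[[-1.45,-4.38,1.26],[0,0,0]],[[-1.45,-4.38,1.26],[0,0,0]],[[-1.45,-4.38,1.26],[0,0,0]],[[-1.45,-4.38,1.26],[0,0,0]],[[-1.45,-4.38,1.26],[0,0,0]]]'
python3 -m crank '[[[-1.45,-4.38,1.26],[0,0,0]],[[-1.45,-4.38,1.26],[0,0,0]],[[-1.45,-4.38,1.26],[0,0,0]],[[0,0,0],[-0.01,0.113,-0.0865]],[[0,0,0],[-0.01,0.113,-0.0865]]]'
python3 -m crank '[[[0,0,0],[-0.01,0.113,-0.0865]],[[0,0,0],[-0.01,0.113,-0.0865]],[[0,0,0],[-0.01,0.113,-0.0865]],[[0,0,0],[-0.01,0.113,-0.0865]],[[0,0,0],[-0.01,0.113,-0.0865]]]'
python3 -m crank '[[[0,0,0],[-0.01,0.113,-0.0865]],[[0,0,0],[-0.01,0.113,-0.0865]],[[0,0,0],[0,0,0]],[[0,0,0],[0,0,0]]]'
python3 pl.py -54 20.5 28 -38 190,77.5; python3 -c "
from h import *
print(monitor.get_obs()['joints'])"
```

```text
clock: 29.2
tcp_pos: [0.6082, -0.1844, 0.211]
orientation: [-2.871, 0.386, 0.982]
contact_force: [0.2, 1.2, -2.7]
grip_width: 0.0539
gripper_force: 105.9
clock: 29.7
tcp_pos: [0.5717, 0.0545, 0.2047]
orientation: [-2.869, 0.379, 0.986]
contact_force: [0.8, -0.0, -2.9]
grip_width: 0.0534
gripper_force: 105.8
clock: 30.2
tcp_pos: [0.5504, 0.1966, 0.2005]
orientation: [-2.979, 0.121, 0.641]
contact_force: [0.4, -0.6, -1.7]
grip_width: 0.0538
gripper_force: 105.8
clock: 30.7
tcp_pos: [0.5504, 0.1949, 0.2021]
orientation: [-2.987, -0.488, -0.253]
contact_force: [0.6, 0.1, -2.2]
grip_width: 0.0537
gripper_force: 105.8
clock: 31.1
tcp_pos: [0.5504, 0.1941, 0.2013]
orientation: [-2.892, -0.711, -0.593]
contact_force: [0.7, 0.4, -2.0]
grip_width: 0.0538
gripper_force: 105.9
h190.0 tcp [0.553 0.194 0.206] shift cm [ 0.4  0.2 -0.3] rows>= 1 turn [-0.008  0.012 -0.004] rows>= 1
h77.5 tcp [0.553 0.194 0.093] shift cm [-4.6 -0.  10.3] rows>= 3 turn [0. 0. 0.] rows>= 0
[-0.1563971   0.20733185 -0.30585043  2.10056668  0.08988718  0.43806681
 -1.60570573]
```

```bash

python3 -m crank '[[[-0.8,0.2,2.9],[-0.008,0.012,-0.004]],[[-1.3,0,2.9],[0,0,0]],[[-1.0,0,2.2],[0,0,0]],[[0,0,0],[0,0,0]],[[0,0,0],[0,0,0]]]'
python3 pl.py -54 20.5 28 -38 77
```

```text
clock: 31.6
tcp_pos: [0.5565, 0.1956, 0.1156]
orientation: [-2.891, -0.716, -0.617]
contact_force: [-0.3, 0.2, -1.0]
grip_width: 0.0536
gripper_force: 105.7
h77.0 tcp [0.553 0.194 0.093] shift cm [-1.3  0.   1.9] rows>= 1 turn [ 0.    -0.002  0.001] rows>= 1
```

```bash

python3 -m crank '[[[-0.8,0,1.0],[0,0,0]],[[-0.4,0,0.8],[0,0,0]],[[0,0,0],[0,0,0]],[[0,0,0],[0,0,0]]]'
python3 pl.py -54 20.5 28 -38 77
python3 -m crank '[[[0,0,0.15],[0,0,0]],[[0,0,0.15],[0,0,0]],[[0,0,0],[0,0,0]]]'
python3 pl.py -54 20.5 28 -38 77

```

```text
clock: 32.0
tcp_pos: [0.5536, 0.1935, 0.0955]
orientation: [-2.89, -0.715, -0.621]
contact_force: [-0.1, -0.1, -2.6]
grip_width: 0.0533
gripper_force: 105.9
h77.0 tcp [0.553 0.194 0.093] shift cm [-0.1 -0.   0.2] rows>= 1 turn [ 0.    -0.005  0.001] rows>= 1
clock: 32.3
tcp_pos: [0.5539, 0.194, 0.0919]
orientation: [-2.89, -0.717, -0.62]
contact_force: [0.1, 0.3, -2.1]
grip_width: 0.0533
gripper_force: 105.9
h77.0 tcp [0.553 0.194 0.093] shift cm [-0.  -0.  -0.1] rows>= 1 turn [ 0.    -0.003  0.002] rows>= 1
```

```bash

python3 -m crank '[[[0,0,0],[0,0,0]],[[0,0,0],[0,0,0]],[[0,0,0],[0,0,0]]]' 6.4
python3 -m crank '[[[0,0,-1],[0,0,0]],[[0,0,-2.5],[0,0,0]],[[0,0,-4],[0,0,0]],[[0,0,-4],[0,0,0]],[[0,0,-4],[0,0,0]]]'
python3 - <<'E'
from h import *
look("t8"); p,d,_=look("s8","side")
cv2.imwrite("pics/s8.png",cv2.resize(p[80:380,180:480,::-1],(600,600),interpolation=cv2.INTER_CUBIC))
E
python3 pk.py 442.5 -319.7 -35.4 20 -38 .2,.03
```

```text
clock: 32.6
tcp_pos: [0.5535, 0.1941, 0.0916]
orientation: [-2.89, -0.717, -0.619]
contact_force: [0.2, -0.0, 0.4]
grip_width: 0.064
gripper_force: 0.0
clock: 33.1
tcp_pos: [0.4962, 0.1643, 0.2336]
orientation: [-2.89, -0.718, -0.617]
contact_force: [0.6, -1.4, -0.2]
grip_width: 0.0642
gripper_force: 0.0
pane [433.8 365.2 135.4  59.6 -63. ]
pane [ 443.2 -319.3  148.9   59.2  -36.6]
pane [506.7 296.3 100.1  58.4 -63. ]
pane [ 6.118e+02 -1.287e+02  1.498e+02  5.600e+01  5.000e-01]
pane [ 442.8 -324.   150.3   60.2  -35.8]
pane [ 612.1 -136.1  150.9   65.8    1.7]
z0.2 shift cm [-25.8  42.   -7.5] rows>= 10 turn [ 0.139 -0.977  1.146] rows>= 11
z0.03 shift cm [10.5 -0.  13.4] rows>= 4 turn [0. 0. 0.] rows>= 0
```

View pics/s8.png

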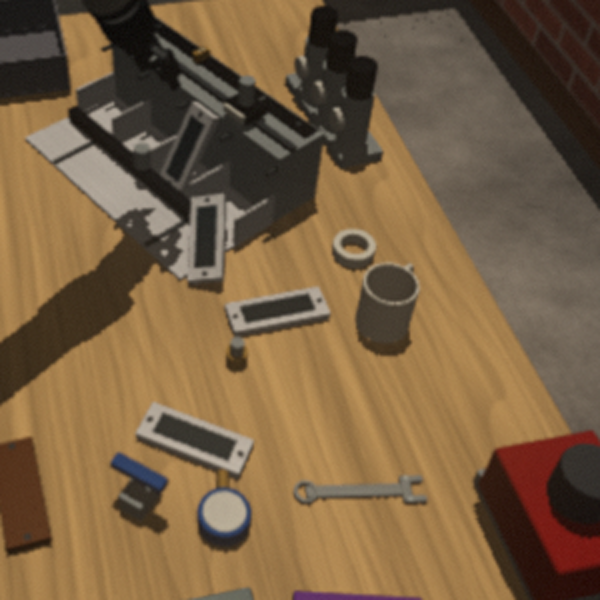

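The side crop shows the second pane leaning well at (190,145). The first pane has been knocked out and now lies at about (207,238), over the rail's right end. I'll measure its pose from depth.

```bash

python3 - <<'E'
from h import *
z=np.load("pics/s8.npz");p,d=z["p"],z["d"]
C=cloud("side",d)
hsv=cv2.cvtColor(p,cv2.COLOR_RGB2HSV)
# crop px -> full: /2 + (180,80)
m=np.zeros(d.shape,np.uint8)
poly=np.array([[190,197],[224,195],[222,284],[188,282]])/2+[180,80]
cv2.fillPoly(m,[poly.astype(np.int32)],1); m=cv2.erode(m,np.ones((3,3)))
X=C[m>0]; X=X[(X[:,2]>-.01)&(X[:,2]<.2)]
c=X.mean(0)
for _ in range(3):
    u,s,v=np.linalg.svd(X-c,full_matrices=False); r_=abs((X-c)@v[2]); X=X[r_<.008]; c=X.mean(0)
n=v[2]*np.sign(v[2][2]); L=v[0]
print("centroid",c,"normal",n,"tilt deg",np.degrees(np.arccos(n[2])),"long",L,np.degrees(np.arctan2(L[1],L[0])),"ext",np.ptp((X-c)@L),np.ptp((X-c)@v[1]))
e=X[np.argsort((X-c)@L)]; print("ends",e[:20].mean(0),e[-20:].mean(0))
for q in(e[:20].mean(0),c,e[-20:].mean(0)):
    w=q-O; print("rack",w@EX,w@EY,q[2])
z=np.load("pics/t8.npz");p,d=z["p"],z["d"]
cv2.imwrite("pics/t8.png",cv2.resize(p[130:300,130:330,::-1],(800,680)[:2] if 0 else (700,595),interpolation=cv2.INTER_CUBIC))
E
```

```text
centroid [0.5363185  0.01003681 0.0413354 ] normal [-0.3480805  -0.1825514   0.91951887] tilt deg 23.144155246001908 long [-0.2382183  -0.93143718 -0.2750942 ] -104.34607971578818 ext 0.14734232454513962 0.0539965173406413
ends [0.55414628 0.07826643 0.06139353] [ 0.52005056 -0.05477615  0.02010453]
rack -0.08520621046930306 -0.15668051675723743 0.0613935280067992
rack -0.13275227910893878 -0.20876201258615934 0.041335400546192065
rack -0.17732705948273925 -0.2585460925242679 0.020104526834619864
```

View pics/t8.png

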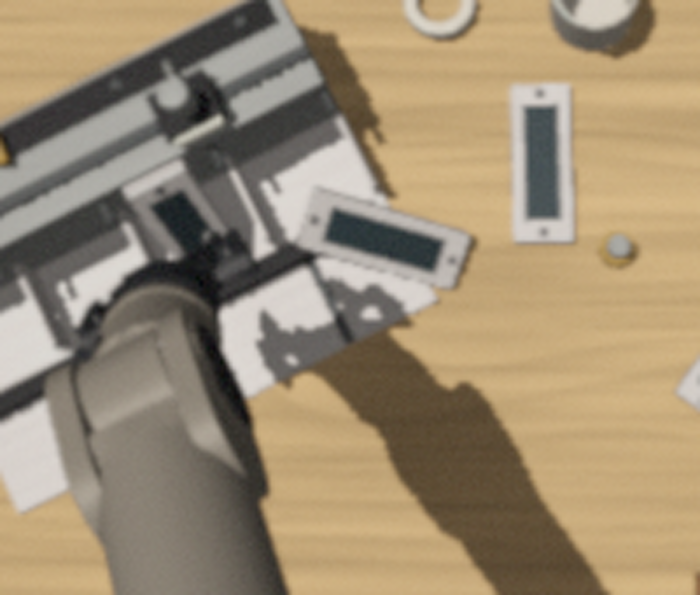

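The top crop confirms it: the pane lies from about (310,215) to (460,260), one end up on the rack and the other on the table. I'll pick it up square to its face, set it flat on the table, and regrasp.

```bash
cat >> h.py <<'E'
def needR(pos,T,P=None,R=None,lab=""):
    if P is None: o,P,R=st()
    s=R.inv().apply(np.array(pos)-P)*100; w=(R.inv()*T).as_rotvec()
    print(lab,"shift cm",np.round(s,1),"rows>=",int(np.ceil(np.linalg.norm(s)/5)),"turn",np.round(w,3),"rows>=",int(np.ceil(np.linalg.norm(w)/.1499)))
    return np.array(pos),T
E
cat > p1.py <<'E'
from h import *
import sys
n=np.array([-.348,-.183,.920]);n/=np.linalg.norm(n);L=np.array([.238,.931,.275]);L-=n*(L@n);L/=np.linalg.norm(L)
T=Ro.from_matrix(np.c_[L,np.cross(-n,L),-n]); c=np.array([.5363,.0100,.0413])-.008*L-.016*n
P=R=None
for h in sys.argv[1:]: P,R=needR(c+float(h)*n,T,P,R,h)
E
python3 p1.py .11 0
```

```text
.11 shift cm [-12.   15.9   6.9] rows>= 5 turn [ 0.013 -0.022 -0.793] rows>= 6
0 shift cm [ 0.  0. 11.] rows>= 3 turn [0. 0. 0.] rows>= 0
```

```bash

python3 -m crank '[[[-3,3.97,0],[0,0,0]],[[-3,3.97,0],[0,0,0]],[[-3,3.97,0],[0,0,-0.13]],[[-3,3.97,1],[0,0,-0.13]],[[0,0,0],[0,0,-0.13]]]' 7.2
python3 -m crank '[[[0,0,1],[0,0,-0.13]],[[0,0,0],[0,0,-0.13]],[[0,0,0],[0,0,-0.13]],[[0,0,0],[0,0,0]],[[0,0,0],[0,0,0]]]'
python3 p1.py .05 .0
```

```text
clock: 33.7
tcp_pos: [0.4836, 0.0005, 0.1836]
orientation: [-2.804, -1.173, -0.64]
contact_force: [0.3, 0.9, 0.1]
grip_width: 0.072
gripper_force: 0.0
clock: 34.2
tcp_pos: [0.4882, 0.007, 0.1765]
orientation: [2.517, 1.689, 0.642]
contact_force: [0.1, 0.5, 0.1]
grip_width: 0.0717
gripper_force: 0.0
.05 shift cm [-3.2  0.7 10.7] rows>= 3 turn [ 0.01  -0.012 -0.097] rows>= 1
.0 shift cm [-0. -0.  5.] rows>= 1 turn [0. 0. 0.] rows>= 0
```

```bash

python3 -m crank '[[[-3.2,0.7,1.5],[0,0,-0.097]],[[0,0,4.6],[0,0,0]],[[0,0,4.6],[0,0,0]],[[0,0,0],[0,0,0]],[[0,0,0],[0,0,0]]]'
python3 p1.py 0.01 0
```

```text
clock: 34.7
tcp_pos: [0.5088, -0.0134, 0.0981]
orientation: [2.418, 1.801, 0.611]
contact_force: [0.1, -0.1, 0.7]
grip_width: 0.0725
gripper_force: 0.0
0.01 shift cm [0.5 0.1 7.2] rows>= 2 turn [0.003 0.001 0.002] rows>= 1
0 shift cm [-0. -0.  1.] rows>= 1 turn [0. 0. 0.] rows>= 0
```

```bash

python3 -m crank '[[[0.5,0.1,3.7],[0,0,0]],[[0,0,3.0],[0,0,0]],[[0,0,0.5],[0,0,0]],[[0,0,0],[0,0,0]],[[0,0,0],[0,0,0]]]' 
python3 p1.py 0
python3 -m crank '[[[0,0,0.5],[0,0,0]],[[0,0,0.3],[0,0,0]],[[0,0,0],[0,0,0]]]' 6.6
python3 p1.py 0
```

```text
clock: 35.2
tcp_pos: [0.5217, -0.0098, 0.065]
orientation: [2.416, 1.796, 0.594]
contact_force: [-0.0, -0.8, 0.5]
grip_width: 0.0721
gripper_force: 0.0
0 shift cm [0.8 0.  4.6] rows>= 1 turn [0.003 0.014 0.003] rows>= 1
clock: 35.5
tcp_pos: [0.5244, -0.0084, 0.0573]
orientation: [2.416, 1.797, 0.593]
contact_force: [0.5, -0.1, 0.0]
grip_width: 0.066
gripper_force: 0.0
0 shift cm [0.8 0.  3.8] rows>= 1 turn [0.002 0.014 0.003] rows>= 1
```

```bash

python3 -m crank '[[[0.4,0,1.3],[0,0,0]],[[0.4,0,1.2],[0,0,0]],[[0,0,0.6],[0,0.014,0]],[[0,0,0],[0,0,0]]]'
python3 p1.py 0; python3 -c "
from h import *
print(monitor.get_obs()['joints'])"
```

```text
clock: 35.9
tcp_pos: [0.5367, 0.0043, 0.0299]
orientation: [2.419, 1.803, 0.61]
contact_force: [-0.5, -1.3, 0.2]
grip_width: 0.0657
gripper_force: 0.0
0 shift cm [0.  0.1 0.6] rows>= 1 turn [0.001 0.    0.003] rows>= 1
[ 0.56487795  0.56694366 -0.69212752  2.25243566  1.19306488  0.17187283
 -1.42846225]
```

```bash

python3 -m crank '[[[0,0.1,0.3],[0,0,0]],[[0,0,0.3],[0,0,0]],[[0,0,0],[0,0,0]]]'
python3 p1.py 0
python3 -m crank '[[[0,0,0],[0,0,0]],[[0,0,0],[0,0,0]],[[0,0,0],[0,0,0]],[[0,0,0],[0,0,0]]]' 4 100
python3 -m crank '[[[0,0,-1],[0,0,0]],[[0,0,-2],[0,0,0]],[[0,0,-3],[0,0,0]],[[0,0,-3],[0,0,0]],[[0,0,0],[0,0,0]]]'
python3 pk.py 440 -120 14.7 -8 0 .12,.001
```

```text
clock: 36.2
tcp_pos: [0.54, 0.0052, 0.0252]
orientation: [2.418, 1.803, 0.611]
contact_force: [-0.7, -0.2, 0.1]
grip_width: 0.0662
gripper_force: 0.0
0 shift cm [ 0.  -0.   0.1] rows>= 1 turn [0.002 0.001 0.003] rows>= 1
clock: 36.6
tcp_pos: [0.5398, 0.0051, 0.0256]
orientation: [2.415, 1.804, 0.611]
contact_force: [-5.0, -2.2, 10.3]
grip_width: 0.0531
gripper_force: 102.3
clock: 37.1
tcp_pos: [0.5082, -0.0133, 0.1094]
orientation: [2.419, 1.797, 0.612]
contact_force: [0.5, -0.7, -2.5]
grip_width: 0.0529
gripper_force: 105.6
z0.12 shift cm [-11.6  -3.1  -5.6] rows>= 3 turn [ 0.123 -0.406  1.007] rows>= 8
z0.001 shift cm [ 0.  -0.  11.9] rows>= 3 turn [0. 0. 0.] rows>= 0
```

```bash

python3 -m crank '[[[-2,-0.6,-3.5],[0,0,0]],[[-3.2,-0.8,-1],[0,0,0]],[[-3.2,-0.8,-1],[0,0,0]],[[-3.2,-0.9,0],[0,0,0]],[[0,0,0],[0.0154,-0.051,0.126]]]'
python3 -m crank '[[[0,0,0],[0.0154,-0.051,0.126]],[[0,0,0],[0.0154,-0.051,0.126]],[[0,0,0],[0.0154,-0.051,0.126]],[[0,0,0],[0.0154,-0.051,0.126]],[[0,0,0],[0.0154,-0.051,0.126]]]'
python3 -m crank '[[[0,0,0],[0.0154,-0.051,0.126]],[[0,0,0],[0.0154,-0.051,0.126]],[[0,0,0],[0,0,0]],[[0,0,0],[0,0,0]]]'
python3 pk.py 440 -120 14.7 -8 0 .03,.001
```

```text
clock: 37.6
tcp_pos: [0.4323, -0.1218, 0.1082]
orientation: [2.569, 1.636, 0.533]
contact_force: [-0.3, 0.7, -4.3]
grip_width: 0.0526
gripper_force: 106.4
clock: 38.1
tcp_pos: [0.4378, -0.1152, 0.1124]
orientation: [3.021, 0.782, 0.154]
contact_force: [-1.2, 0.2, -2.9]
grip_width: 0.0532
gripper_force: 106.4
clock: 38.5
tcp_pos: [0.438, -0.1151, 0.1122]
orientation: [-3.114, -0.412, 0.005]
contact_force: [-0.4, 0.3, -3.1]
grip_width: 0.0531
gripper_force: 106.4
z0.03 shift cm [-0.7  0.5  8.2] rows>= 2 turn [-0.001  0.003  0.006] rows>= 1
z0.001 shift cm [ 0.  -0.   2.9] rows>= 1 turn [0. 0. 0.] rows>= 0
```

```bash

python3 -m crank '[[[-0.7,0.5,4.1],[0,0,0]],[[0,0,3.9],[0,0,0]],[[0,0,1.6],[0,0,0]],[[0,0,0.6],[0,0,0]],[[0,0,0],[0,0,0]]]'
python3 -m crank '[[[0,0,0.4],[0,0,0]],[[0,0,0.2],[0,0,0]],[[0,0,0],[0,0,0]]]'
python3 -m crank '[[[0,0,0],[0,0,0]],[[0,0,0],[0,0,0]],[[0,0,-1.5],[0,0,0]],[[0,0,-2],[0,0,0]],[[0,0,0],[0,-0.1327,0]]]' 6.8
python3 -m crank '[[[0,0,0],[0,-0.1327,0]],[[0,0,0],[0,-0.1327,0]],[[0,0,0],[0,-0.1327,0]],[[0,0,0],[0,-0.1327,0]],[[0,0,0],[0,0,0]]]'
python3 - <<'E'
from h import *
look("t9"); look("s9","side")
E
python3 pk.py 440 -120 14.7 18 -38 .015,.003
```

```text
clock: 39.0
tcp_pos: [0.4315, -0.1219, 0.0105]
orientation: [-3.113, -0.408, 0.007]
contact_force: [-0.1, 0.3, -2.1]
grip_width: 0.0535
gripper_force: 106.3
clock: 39.3
tcp_pos: [0.4326, -0.1224, 0.0054]
orientation: [-3.115, -0.405, 0.004]
contact_force: [-0.7, 0.6, -2.1]
grip_width: 0.0532
gripper_force: 106.4
clock: 39.8
tcp_pos: [0.4297, -0.1247, 0.0418]
orientation: [3.09, 0.396, -0.215]
contact_force: [0.9, -1.0, -0.9]
grip_width: 0.0679
gripper_force: 0.0
clock: 40.3
tcp_pos: [0.4339, -0.1203, 0.038]
orientation: [2.868, 0.377, -0.998]
contact_force: [-0.5, 1.1, 0.6]
grip_width: 0.068
gripper_force: 0.0
pane [ 422.9 -123.7  107.6   62.3   14.5]
pane [ 443.3 -323.3  150.4   61.8  -36.1]
pane [ 444.3 -124.4  149.1   62.1   15.5]
pane [ 612.1 -135.1  150.9   61.1    3.6]
z0.015 shift cm [3.5 0.  0.3] rows>= 1 turn [0.    0.002 0.003] rows>= 1
z0.003 shift cm [ 0.7 -0.   0.9] rows>= 1 turn [0. 0. 0.] rows>= 0
```

```bash

python3 -m crank '[[[3.9,0,-0.1],[0,0,0]],[[0,0,0],[0,0,0]],[[0.3,0,0.4],[0,0,0]],[[0,0,0],[0,0,0]]]' 6.4
python3 pk.py 444 -119.8 15 20 -38 .0025
```

```text
clock: 40.8
tcp_pos: [0.4613, -0.115, 0.012]
orientation: [2.868, 0.372, -0.993]
contact_force: [0.1, 0.1, 0.5]
grip_width: 0.0638
gripper_force: 0.0
z0.0025 shift cm [0.7 0.  0.6] rows>= 1 turn [-0.003  0.004 -0.003] rows>= 1
```

```bash

python3 -m crank '[[[0.5,0,0.4],[0,0,0]],[[0.2,0,0.3],[0,0,0]],[[0,0,0],[0,0,0]],[[0,0,0],[0,0,0]]]'
python3 -m crank '[[[0,0,0],[0,0,0]],[[0,0,0],[0,0,0]],[[0,0,0],[0,0,0]],[[0,0,0],[0,0,0]]]' 4 100
python3 -m crank '[[[-0.6,0,-0.8],[0,0,0]],[[-1.2,0,-1.6],[0,0,0]],[[-2.4,0,-3.2],[0,0,0]],[[-2.4,0,-3.2],[0,0,0]],[[-2.4,0,-3.2],[0,0,0]]]'
python3 pl.py -162 20.5 28 -38 190,77
```

```text
clock: 41.2
tcp_pos: [0.4633, -0.1139, 0.0017]
orientation: [2.868, 0.374, -0.994]
contact_force: [-0.4, 0.7, -0.2]
grip_width: 0.0641
gripper_force: 0.0
clock: 41.6
tcp_pos: [0.4642, -0.1135, 0.0025]
orientation: [2.869, 0.374, -0.992]
contact_force: [0.9, 1.3, 6.5]
grip_width: 0.0534
gripper_force: 105.7
clock: 42.1
tcp_pos: [0.4668, -0.113, 0.1543]
orientation: [2.868, 0.374, -0.993]
contact_force: [1.1, 0.0, -2.4]
grip_width: 0.0539
gripper_force: 105.2
h190.0 tcp [0.604 0.098 0.206] shift cm [ 11.5 -16.9 -15.6] rows>= 6 turn [-0.031  1.08  -0.235] rows>= 8
h77.0 tcp [0.604 0.098 0.093] shift cm [-4.6 -0.  10.3] rows>= 3 turn [0. 0. 0.] rows>= 0
```

```bash

python3 -m crank '[[[1.0,-1,-4],[0,0,0]],[[2.1,-3.2,-3],[0,0,0]],[[2.1,-3.2,-2.9],[0,0,0]],[[2.1,-3.2,-2.9],[0,0,0]],[[2.1,-3.2,-2.8],[0,0,0]]]'
python3 -m crank '[[[2.1,-3.1,0],[0,0,0]],[[0,0,0],[-0.004,0.135,-0.0295]],[[0,0,0],[-0.004,0.135,-0.0295]],[[0,0,0],[-0.004,0.135,-0.0295]],[[0,0,0],[-0.004,0.135,-0.0295]]]'
python3 -m crank '[[[0,0,0],[-0.004,0.135,-0.0295]],[[0,0,0],[-0.004,0.135,-0.0295]],[[0,0,0],[-0.004,0.135,-0.0295]],[[0,0,0],[-0.004,0.135,-0.0295]],[[0,0,0],[0,0,0]]]'
python3 -m crank '[[[0,0,0],[0,0,0]]]'
python3 pl.py -162 20.5 28 -38 190,77
```

```text
clock: 42.6
tcp_pos: [0.597, 0.0651, 0.2181]
orientation: [2.869, 0.374, -0.993]
contact_force: [1.5, -0.5, -3.0]
grip_width: 0.0538
gripper_force: 105.8
clock: 43.1
tcp_pos: [0.6042, 0.0986, 0.2048]
orientation: [-3.072, -0.586, 0.191]
contact_force: [0.2, -0.5, -3.3]
grip_width: 0.0535
gripper_force: 105.6
clock: 43.6
tcp_pos: [0.5987, 0.0949, 0.2006]
orientation: [-2.899, -0.718, -0.605]
contact_force: [-0.4, -1.5, -3.5]
grip_width: 0.0537
gripper_force: 105.8
clock: 43.7
tcp_pos: [0.6037, 0.0968, 0.2037]
orientation: [-2.897, -0.715, -0.609]
contact_force: [0.7, -0.7, -0.7]
grip_width: 0.0537
gripper_force: 105.8
h190.0 tcp [0.604 0.098 0.206] shift cm [ 0.1 -0.1 -0.2] rows>= 1 turn [0.003 0.005 0.   ] rows>= 1
h77.0 tcp [0.604 0.098 0.093] shift cm [-4.6 -0.  10.3] rows>= 3 turn [0. 0. 0.] rows>= 0
```

```bash

python3 -m crank '[[[-1.2,-0.1,2.9],[0.003,0.005,0]],[[-1.2,0,2.8],[0,0,0]],[[-1.2,0,2.5],[0,0,0]],[[0,0,0],[0,0,0]],[[0,0,0],[0,0,0]]]'
python3 -m crank '[[[-0.5,0,0.8],[0,0,0]],[[-0.4,0,0.8],[0,0,0]],[[0,0,0],[0,0,0]],[[0,0,0],[0,0,0]]]'
python3 pl.py -162 20.5 28 -38 77
```

```text
clock: 44.2
tcp_pos: [0.6061, 0.1006, 0.1147]
orientation: [-2.887, -0.717, -0.619]
contact_force: [0.4, 0.1, -2.1]
grip_width: 0.0537
gripper_force: 106.1
clock: 44.6
tcp_pos: [0.6031, 0.0984, 0.0956]
orientation: [-2.888, -0.716, -0.619]
contact_force: [0.5, 0.4, -3.1]
grip_width: 0.0538
gripper_force: 106.2
h77.0 tcp [0.604 0.098 0.093] shift cm [-0.1  0.   0.3] rows>= 1 turn [-0.002 -0.004  0.001] rows>= 1
```

```bash

python3 -m crank '[[[-0.1,0,0.2],[0,0,0]],[[-0.1,0,0.2],[0,0,0]],[[0,0,0],[0,0,0]]]'
python3 -m crank '[[[0,0,0],[0,0,0]],[[0,0,0],[0,0,0]],[[0,0,0],[0,0,0]]]' 6.4
python3 -m crank '[[[0,0,-1],[0,0,0]],[[0,0,-2.5],[0,0,0]],[[0,0,-4],[0,0,0]],[[0,0,-4],[0,0,0]],[[0,0,-4],[0,0,0]]]'
python3 - <<'E'
from h import *
look("t10"); p,d,_=look("s10","side")
cv2.imwrite("pics/s10.png",cv2.resize(p[80:230,180:380,::-1],(600,450),interpolation=cv2.INTER_CUBIC))
E
python3 pk.py 442.8 -319.5 -35.5 20 -38 .2,.02
```

```text
clock: 44.9
tcp_pos: [0.6032, 0.0984, 0.0912]
orientation: [-2.888, -0.716, -0.62]
contact_force: [0.0, -0.4, -1.6]
grip_width: 0.0537
gripper_force: 106.4
clock: 45.2
tcp_pos: [0.6032, 0.0986, 0.0914]
orientation: [-2.887, -0.716, -0.62]
contact_force: [-0.3, 0.3, 0.2]
grip_width: 0.0639
gripper_force: 0.0
clock: 45.7
tcp_pos: [0.5461, 0.0686, 0.2334]
orientation: [-2.887, -0.717, -0.618]
contact_force: [0.2, -0.7, 0.7]
grip_width: 0.064
gripper_force: 0.0
pane [ 46.7  75.8 162.   59.3 -37.1]
pane [ 3.001e+02  6.861e+02  1.529e+02  5.410e+01 -4.000e-01]
pane [ 442.7 -319.4  148.9   59.   -35.4]
pane [ 6.118e+02 -1.287e+02  1.498e+02  5.600e+01  5.000e-01]
pane [ 443.1 -323.7  150.3   59.3  -35.7]
pane [ 612.1 -136.1  150.9   65.8    1.7]
z0.2 shift cm [-25.4  31.   -7.5] rows>= 9 turn [ 0.138 -0.976  1.143] rows>= 11
z0.02 shift cm [11.1 -0.  14.2] rows>= 4 turn [0. 0. 0.] rows>= 0
```

View pics/s10.png

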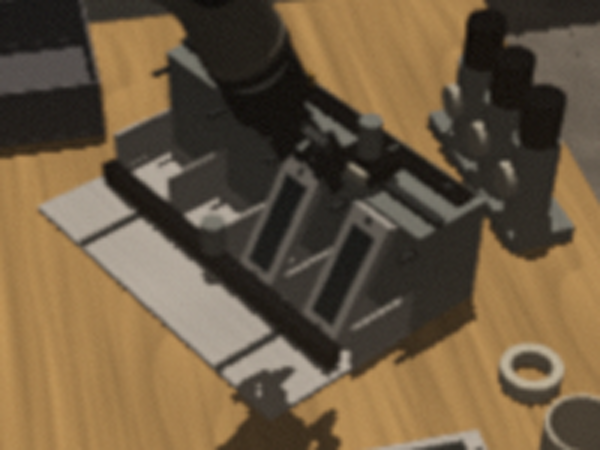

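The side crop shows both panes leaning well in the two right bays. Next is the pane at (443,-319).

```bash

python3 -m crank '[[[-2.82,3.44,-0.83],[0,0,0]],[[-2.82,3.44,-0.83],[0,0,0]],[[-2.82,3.44,-0.83],[0,0,0]],[[-2.82,3.44,-0.83],[0,0,0]],[[-2.82,3.44,-0.83],[0,0,0]]]' 6.9
python3 -m crank '[[[-2.82,3.44,-0.83],[0,0,0]],[[-2.82,3.44,-0.83],[0,0,0]],[[-2.82,3.44,-0.83],[0,0,0]],[[-2.82,3.44,-0.83],[0,0,0]],[[0,0,0],[0.0125,-0.0887,0.104]]]'
python3 -m crank '[[[0,0,0],[0.0125,-0.0887,0.104]],[[0,0,0],[0.0125,-0.0887,0.104]],[[0,0,0],[0.0125,-0.0887,0.104]],[[0,0,0],[0.0125,-0.0887,0.104]],[[0,0,0],[0.0125,-0.0887,0.104]]]'
python3 -m crank '[[[0,0,0],[0.0125,-0.0887,0.104]],[[0,0,0],[0.0125,-0.0887,0.104]],[[0,0,0],[0.0125,-0.0887,0.104]],[[0,0,0],[0.0125,-0.0887,0.104]],[[0,0,0],[0.0125,-0.0887,0.104]]]'
python3 -m crank '[[[0,0,0],[0,0,0]],[[0,0,0],[0,0,0]]]'
python3 pk.py 442.8 -319.5 -35.5 20 -38 .03,.0025
```

```text
clock: 46.3
tcp_pos: [0.4979, -0.1532, 0.2114]
orientation: [-2.888, -0.717, -0.619]
contact_force: [0.2, -0.7, 0.1]
grip_width: 0.0693
gripper_force: 0.0
clock: 46.8
tcp_pos: [0.4535, -0.3383, 0.1902]
orientation: [-2.937, -0.543, -0.469]
contact_force: [-1.0, -0.6, -1.6]
grip_width: 0.0689
gripper_force: 0.0
clock: 47.3
tcp_pos: [0.4605, -0.3272, 0.1954]
orientation: [-2.964, 0.158, 0.255]
contact_force: [-0.0, 1.3, 0.8]
grip_width: 0.0692
gripper_force: 0.0
clock: 47.8
tcp_pos: [0.4607, -0.3269, 0.1948]
orientation: [-2.664, 0.85, 0.935]
contact_force: [0.3, -0.3, 0.3]
grip_width: 0.0685
gripper_force: 0.0
clock: 48.0
tcp_pos: [0.4603, -0.3273, 0.1945]
orientation: [-2.667, 0.842, 0.927]
contact_force: [-0.7, 0.6, 1.3]
grip_width: 0.0689
gripper_force: 0.0
z0.03 shift cm [10.3  0.3 12.8] rows>= 4 turn [0.007 0.005 0.005] rows>= 1
z0.0025 shift cm [ 1.7 -0.   2.2] rows>= 1 turn [0. 0. 0.] rows>= 0
```

```bash

python3 -m crank '[[[2.6,0.3,3.2],[0.007,0.005,0.005]],[[2.6,0,3.2],[0,0,0]],[[2.6,0,3.2],[0,0,0]],[[2.5,0,3.2],[0,0,0]],[[0,0,0],[0,0,0]]]'
python3 -m crank '[[[0.5,0,0.7],[0,0,0]],[[0.5,0,0.6],[0,0,0]],[[0,0,0],[0,0,0]],[[0,0,0],[0,0,0]]]' 6.4
python3 pk.py 442.8 -319.5 -35.5 20 -38 .002
```

```text
clock: 48.5
tcp_pos: [0.4563, -0.3302, 0.0275]
orientation: [-2.658, 0.852, 0.926]
contact_force: [-0.2, 0.4, -0.2]
grip_width: 0.069
gripper_force: 0.0
clock: 48.9
tcp_pos: [0.4602, -0.3318, 0.0164]
orientation: [-2.662, 0.856, 0.915]
contact_force: [-0.2, -0.3, 0.7]
grip_width: 0.0642
gripper_force: 0.0
z0.002 shift cm [0.8 0.  1.2] rows>= 1 turn [-0.002 -0.001 -0.002] rows>= 1
```

```bash

python3 -m crank '[[[0.4,0,0.6],[0,0,0]],[[0.4,0,0.5],[0,0,0]],[[0.05,0,0.1],[0,0,0]],[[0,0,0],[0,0,0]],[[0,0,0],[0,0,0]]]'
python3 -m crank '[[[0,0,0],[0,0,0]],[[0,0,0],[0,0,0]],[[0,0,0],[0,0,0]],[[0,0,0],[0,0,0]]]' 4 100
python3 -m crank '[[[-0.6,0,-0.8],[0,0,0]],[[-1.2,0,-1.6],[0,0,0]],[[-2.4,0,-3.2],[0,0,0]],[[-2.4,0,-3.2],[0,0,0]],[[-2.4,0,-3.2],[0,0,0]]]'
python3 pl.py 162 20.5 28 -38 190,77
```

```text
clock: 49.4
tcp_pos: [0.4589, -0.3309, 0.0003]
orientation: [-2.661, 0.856, 0.918]
contact_force: [0.3, 0.3, -0.2]
grip_width: 0.0639
gripper_force: 0.1
clock: 49.8
tcp_pos: [0.4596, -0.3312, 0.002]
orientation: [-2.661, 0.856, 0.917]
contact_force: [2.0, -1.0, 8.8]
grip_width: 0.0537
gripper_force: 108.7
clock: 50.3
tcp_pos: [0.4614, -0.3325, 0.1529]
orientation: [-2.661, 0.856, 0.917]
contact_force: [0.1, -1.0, -1.7]
grip_width: 0.0536
gripper_force: 105.1
h190.0 tcp [0.453 0.385 0.206] shift cm [-36.8 -57.8  22. ] rows>= 15 turn [-0.141  0.966 -1.149] rows>= 11
h77.0 tcp [0.453 0.385 0.093] shift cm [-4.6 -0.  10.3] rows>= 3 turn [0. 0. 0.] rows>= 0
```

```bash

python3 -m crank '[[[-3,0,-3.8],[0,0,0]],[[-0.7,0,-0.9],[0,0,0]],[[-2.2,-3.85,1.78],[0,0,0]],[[-2.2,-3.85,1.78],[0,0,0]],[[-2.2,-3.85,1.78],[0,0,0]]]'
python3 -m crank '[[[-2.2,-3.85,1.78],[0,0,0]],[[-2.2,-3.85,1.78],[0,0,0]],[[-2.2,-3.85,1.78],[0,0,0]],[[-2.2,-3.85,1.78],[0,0,0]],[[-2.2,-3.85,1.78],[0,0,0]]]'
python3 -m crank '[[[-2.2,-3.85,1.78],[0,0,0]],[[-2.2,-3.85,1.78],[0,0,0]],[[-2.2,-3.85,1.78],[0,0,0]],[[-2.2,-3.85,1.78],[0,0,0]],[[-2.2,-3.85,1.78],[0,0,0]]]'
python3 -m crank '[[[-2.2,-3.85,1.78],[0,0,0]],[[-2.2,-3.85,1.78],[0,0,0]],[[0,0,0],[0,0,0]]]'
python3 pl.py 162 20.5 28 -38 190,77
```

```text
clock: 50.8
tcp_pos: [0.4592, -0.1877, 0.2093]
orientation: [-2.661, 0.857, 0.917]
contact_force: [0.4, 0.1, -2.6]
grip_width: 0.0539
gripper_force: 105.3
clock: 51.3
tcp_pos: [0.4563, 0.0512, 0.2068]
orientation: [-2.662, 0.856, 0.917]
contact_force: [0.8, 0.3, -2.6]
grip_width: 0.0533
gripper_force: 105.3
clock: 51.8
tcp_pos: [0.4536, 0.2898, 0.2043]
orientation: [-2.662, 0.856, 0.917]
contact_force: [1.0, -1.1, -3.0]
grip_width: 0.0536
gripper_force: 105.3
clock: 52.1
tcp_pos: [0.4485, 0.3912, 0.2052]
orientation: [-2.663, 0.84, 0.922]
contact_force: [-1.1, -0.5, -2.8]
grip_width: 0.0537
gripper_force: 105.9
h190.0 tcp [0.453 0.385 0.206] shift cm [ 0.5  0.3 -0.5] rows>= 1 turn [-0.146  0.969 -1.138] rows>= 11
h77.0 tcp [0.453 0.385 0.093] shift cm [-4.6 -0.  10.3] rows>= 3 turn [0. 0. 0.] rows>= 0
```

Turn in 11 rows.

```bash

python3 -m crank '[[[0,0,0],[-0.0133,0.088,-0.1035]],[[0,0,0],[-0.0133,0.088,-0.1035]],[[0,0,0],[-0.0133,0.088,-0.1035]],[[0,0,0],[-0.0133,0.088,-0.1035]],[[0,0,0],[-0.0133,0.088,-0.1035]]]'
python3 -m crank '[[[0,0,0],[-0.0133,0.088,-0.1035]],[[0,0,0],[-0.0133,0.088,-0.1035]],[[0,0,0],[-0.0133,0.088,-0.1035]],[[0,0,0],[-0.0133,0.088,-0.1035]],[[0,0,0],[-0.0133,0.088,-0.1035]]]'
python3 -m crank '[[[0,0,0],[-0.0133,0.088,-0.1035]],[[0,0,0],[0,0,0]],[[0,0,0],[0,0,0]]]'
python3 pl.py 162 20.5 28 -38 190,77
```

```text
clock: 52.6
tcp_pos: [0.4527, 0.3838, 0.2036]
orientation: [-2.967, 0.16, 0.241]
contact_force: [0.4, 0.1, -1.8]
grip_width: 0.0535
gripper_force: 105.8
clock: 53.1
tcp_pos: [0.4522, 0.3838, 0.2036]
orientation: [-2.946, -0.568, -0.476]
contact_force: [1.3, -0.8, -2.1]
grip_width: 0.0538
gripper_force: 105.8
clock: 53.4
tcp_pos: [0.4527, 0.3834, 0.2033]
orientation: [-2.905, -0.701, -0.612]
contact_force: [-0.1, 1.0, -2.0]
grip_width: 0.0537
gripper_force: 105.9
h190.0 tcp [0.453 0.385 0.206] shift cm [ 0.2 -0.1 -0.2] rows>= 1 turn [ 0.009  0.005 -0.009] rows>= 1
h77.0 tcp [0.453 0.385 0.093] shift cm [-4.6 -0.  10.3] rows>= 3 turn [0. 0. 0.] rows>= 0
```

```bash

python3 -m crank '[[[-1.1,-0.1,2.9],[0.009,0.005,-0.009]],[[-1.2,0,2.8],[0,0,0]],[[-1.2,0,2.5],[0,0,0]],[[0,0,0],[0,0,0]],[[0,0,0],[0,0,0]]]'
python3 -m crank '[[[-0.5,0,0.8],[0,0,0]],[[-0.4,0,0.8],[0,0,0]],[[0,0,0],[0,0,0]],[[0,0,0],[0,0,0]]]'
python3 pl.py 162 20.5 28 -38 77
```

```text
clock: 53.9
tcp_pos: [0.4548, 0.3858, 0.1144]
orientation: [-2.891, -0.715, -0.616]
contact_force: [0.4, 0.9, -1.8]
grip_width: 0.0537
gripper_force: 106.1
clock: 54.3
tcp_pos: [0.4533, 0.3858, 0.0975]
orientation: [-2.888, -0.717, -0.621]
contact_force: [-0.3, 0.0, -0.8]
grip_width: 0.0536
gripper_force: 106.2
h77.0 tcp [0.453 0.385 0.093] shift cm [-0.3  0.   0.4] rows>= 1 turn [-0.001 -0.004  0.002] rows>= 1
```

```bash

python3 -m crank '[[[-0.2,0,0.3],[0,0,0]],[[-0.2,0,0.3],[0,0,0]],[[0,0,0],[0,0,0]]]'
python3 -m crank '[[[0,0,0],[0,0,0]],[[0,0,0],[0,0,0]],[[0,0,0],[0,0,0]]]' 6.4
python3 -m crank '[[[0,0,-1],[0,0,0]],[[0,0,-2.5],[0,0,0]],[[0,0,-4],[0,0,0]],[[0,0,-4],[0,0,0]],[[0,0,-4],[0,0,0]]]'
python3 - <<'E'
from h import *
look("t11"); p,d,_=look("s11","side")
cv2.imwrite("pics/s11.png",cv2.resize(p[80:280,180:440,::-1],(650,500),interpolation=cv2.INTER_CUBIC))
E
python3 pk.py 611.8 -128.7 0.5 0 0 .12,.003
```

```text
clock: 54.6
tcp_pos: [0.4525, 0.3851, 0.0903]
orientation: [-2.888, -0.717, -0.621]
contact_force: [0.3, 1.0, -0.1]
grip_width: 0.0538
gripper_force: 106.6
clock: 54.9
tcp_pos: [0.4517, 0.3842, 0.0891]
orientation: [-2.889, -0.717, -0.618]
contact_force: [0.4, 0.1, -0.2]
grip_width: 0.0639
gripper_force: 0.0
clock: 55.4
tcp_pos: [0.3944, 0.3541, 0.2311]
orientation: [-2.89, -0.719, -0.616]
contact_force: [0.8, 0.2, 0.9]
grip_width: 0.0639
gripper_force: 0.0
pane [309.3 693.4 166.3  68.2 -18.9]
pane [ 612.3 -129.5  150.2   55.8    2.5]
pane [ 612.1 -136.1  150.9   65.8    1.7]
z0.12 shift cm [-8.1 53.   8.9] rows>= 11 turn [-0.104 -0.42   0.471] rows>= 5
z0.003 shift cm [ 0.  -0.  11.7] rows>= 3 turn [0. 0. 0.] rows>= 0
```

View pics/s11.png

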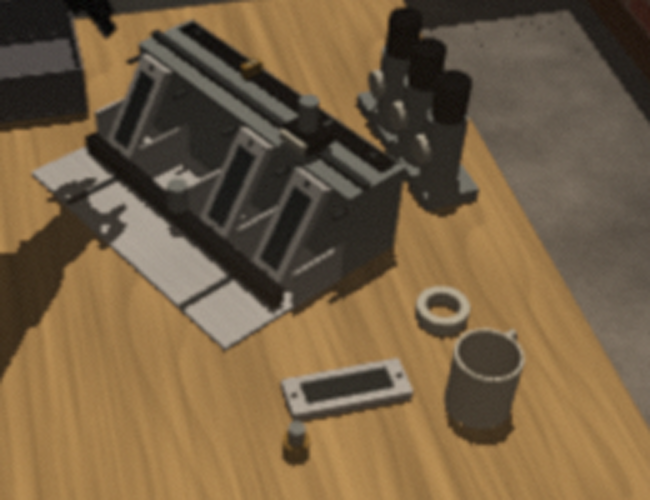

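The side crop shows three panes leaning at (140,105), (235,185) and (292,220), with the second bay from the left free. The last pane is near the mug, so I'll first grip it vertically, move it nearer, then regrasp tilted.

```bash

python3 -m crank '[[[-0.33,4.82,-0.1],[0,0,0]],[[-0.33,4.82,-0.1],[0,0,0]],[[-0.33,4.82,-0.1],[0,0,0]],[[-0.33,4.82,-0.1],[0,0,0]],[[-0.33,4.82,-0.1],[0,0,0]]]' 7
python3 -m crank '[[[-0.33,4.82,-0.1],[0,0,0]],[[-0.33,4.82,-0.1],[0,0,0]],[[-0.33,4.82,-0.1],[0,0,0]],[[-0.33,4.82,-0.1],[0,0,0]],[[-0.33,4.82,-0.1],[0,0,0]]]'
python3 -m crank '[[[-0.33,4.82,-0.1],[0,0,0]],[[0,0,0],[-0.021,-0.084,0.094]],[[0,0,0],[-0.021,-0.084,0.094]],[[0,0,0],[-0.021,-0.084,0.094]],[[0,0,0],[-0.021,-0.084,0.094]]]'
python3 -m crank '[[[0,0,0],[-0.021,-0.084,0.094]],[[0,0,0],[0,0,0]],[[0,0,0],[0,0,0]]]'
python3 pk.py 612 -129 1 0 0 .03,.001
```

```text
clock: 56.0
tcp_pos: [0.4928, 0.1329, 0.2277]
orientation: [-2.89, -0.718, -0.617]
contact_force: [1.2, 1.5, -0.2]
grip_width: 0.0699
gripper_force: 0.0
clock: 56.5
tcp_pos: [0.5903, -0.0883, 0.2251]
orientation: [-2.89, -0.717, -0.615]
contact_force: [0.7, 1.0, 0.7]
grip_width: 0.0699
gripper_force: 0.0
clock: 57.0
tcp_pos: [0.6094, -0.1307, 0.2249]
orientation: [-3.122, -0.156, -0.116]
contact_force: [0.0, -0.1, 0.8]
grip_width: 0.07
gripper_force: 0.0
clock: 57.3
tcp_pos: [0.6095, -0.1301, 0.2243]
orientation: [3.136, 0.021, -0.008]
contact_force: [-0.2, 0.6, -0.7]
grip_width: 0.0701
gripper_force: 0.0
z0.03 shift cm [ 0.3 -0.2 19.4] rows>= 4 turn [ 0.006  0.005 -0.004] rows>= 1
z0.001 shift cm [-0.  -0.   2.9] rows>= 1 turn [0. 0. 0.] rows>= 0
```

```bash

python3 -m crank '[[[0.3,-0.2,3.9],[0,0,0]],[[0,0,3.9],[0,0,0]],[[0,0,3.9],[0,0,0]],[[0,0,3.9],[0,0,0]],[[0,0,3.8],[0,0,0]]]'
python3 -m crank '[[[0,0,1.3],[0,0,0]],[[0,0,0.7],[0,0,0]],[[0,0,0],[0,0,0]],[[0,0,0],[0,0,0]]]' 6.4
python3 pk.py 612 -129 1 0 0 .001
```

```text
clock: 57.8
tcp_pos: [0.6104, -0.1307, 0.0301]
orientation: [3.136, 0.016, -0.006]
contact_force: [-0.4, 0.0, -0.3]
grip_width: 0.0699
gripper_force: 0.0
clock: 58.2
tcp_pos: [0.6129, -0.1299, 0.0133]
orientation: [3.135, 0.016, -0.003]
contact_force: [-0.1, -0.0, 0.4]
grip_width: 0.0637
gripper_force: 0.0
z0.001 shift cm [-0.1 -0.1  1.2] rows>= 1 turn [ 0.006  0.002 -0.007] rows>= 1
```

```bash

python3 -m crank '[[[0,0,0.7],[0,0,0]],[[0,0,0.4],[0,0,0]],[[0,0,0],[0,0,0]],[[0,0,0],[0,0,0]]]'
python3 -m crank '[[[0,0,0],[0,0,0]],[[0,0,0],[0,0,0]],[[0,0,0],[0,0,0]],[[0,0,0],[0,0,0]]]' 4 100
python3 -m crank '[[[0,0,-1],[0,0,0]],[[0,0,-2],[0,0,0]],[[-3,-0.5,0],[0,0,0]],[[-4,-0.5,0],[0,0,0]],[[-4,0,0],[0,0,0]]]'
python3 -m crank '[[[-3,0,0],[0,0,0]],[[0,0,0],[0,0,0]],[[0,0,0],[0,0,0]]]'
python3 pk.py 472 -119 1 0 0 .003
```

```text
clock: 58.6
tcp_pos: [0.6115, -0.1295, 0.0005]
orientation: [3.136, 0.016, -0.008]
contact_force: [0.6, -0.6, 0.2]
grip_width: 0.0642
gripper_force: 0.0
clock: 59.0
tcp_pos: [0.6118, -0.1295, 0.0013]
orientation: [3.136, 0.016, -0.007]
contact_force: [-1.6, 1.4, 5.9]
grip_width: 0.0534
gripper_force: 105.7
clock: 59.5
tcp_pos: [0.5006, -0.1196, 0.0314]
orientation: [3.136, 0.018, -0.007]
contact_force: [-0.5, -0.3, -1.8]
grip_width: 0.0531
gripper_force: 105.3
clock: 59.8
tcp_pos: [0.4716, -0.1209, 0.0316]
orientation: [3.135, 0.016, -0.007]
contact_force: [1.2, 0.5, -2.1]
grip_width: 0.0534
gripper_force: 105.4
z0.003 shift cm [ 0.1 -0.2  2.9] rows>= 1 turn [ 0.006  0.004 -0.008] rows>= 1
```

```bash

python3 -m crank '[[[0,0,1.5],[0,0,0]],[[0,0,1.0],[0,0,0]],[[0,0,0.5],[0,0,0]],[[0,0,0],[0,0,0]],[[0,0,0],[0,0,0]]]'
python3 -m crank '[[[0,0,0],[0,0,0]],[[0,0,0],[0,0,0]],[[0,0,-1.5],[0,0,0]],[[0,0,-2],[0,0,0]],[[0,0,0],[0,-0.1327,0]]]' 6.8
python3 -m crank '[[[0,0,0],[0,-0.1327,0]],[[0,0,0],[0,-0.1327,0]],[[0,0,0],[0,-0.1327,0]],[[0,0,0],[0,-0.1327,0]],[[0,0,0],[0,0,0]]]'
python3 - <<'E'
from h import *
look("t12"); look("s12","side")
E
python3 pk.py 471 -121 1 20 -38 .015,.002
```

```text
clock: 60.3
tcp_pos: [0.4721, -0.1208, 0.0013]
orientation: [3.136, 0.016, -0.007]
contact_force: [-1.2, 0.7, 3.0]
grip_width: 0.0532
gripper_force: 106.0
clock: 60.8
tcp_pos: [0.4688, -0.1218, 0.0381]
orientation: [3.127, 0.012, -0.219]
contact_force: [0.3, -0.9, -0.7]
grip_width: 0.068
gripper_force: 0.0
clock: 61.3
tcp_pos: [0.4726, -0.1197, 0.033]
orientation: [2.957, 0.015, -1.034]
contact_force: [0.1, 0.7, 0.2]
grip_width: 0.0679
gripper_force: 0.0
pane [-17.7 -91.  153.   46.6  -6.7]
pane [ 28.8  90.7 107.6  40.3 -23.4]
pane [ 453.1 -126.8  107.5   62.3    1.4]
z0.015 shift cm [ 2.8 -0.   0.4] rows>= 1 turn [ 0.     0.004 -0.009] rows>= 1
z0.002 shift cm [ 0.8 -0.   1. ] rows>= 1 turn [0. 0. 0.] rows>= 0
```

```bash

python3 -m crank '[[[2.8,0,0.4],[0,0,0]],[[0,0,0],[0,0,0]],[[0.4,0,0.5],[0,0,0]],[[0,0,0],[0,0,0]],[[0,0,0],[0,0,0]]]' 6.4
python3 pk.py 472 -121 1 20 -38 .002
```

```text
clock: 61.9
tcp_pos: [0.4906, -0.121, 0.01]
orientation: [2.96, 0.012, -1.027]
contact_force: [-0.3, -0.1, -0.1]
grip_width: 0.0638
gripper_force: 0.0
z0.002 shift cm [ 0.6 -0.   0.5] rows>= 1 turn [ 0.     0.005 -0.01 ] rows>= 1
```

```bash

python3 -m crank '[[[0.4,0,0.35],[0,0,0]],[[0.2,0,0.25],[0,0,0]],[[0,0,0],[0,0,0]],[[0,0,0],[0,0,0]]]'
python3 -m crank '[[[0,0,0],[0,0,0]],[[0,0,0],[0,0,0]],[[0,0,0],[0,0,0]],[[0,0,0],[0,0,0]]]' 4 100
python3 -m crank '[[[-0.6,0,-0.8],[0,0,0]],[[-1.2,0,-1.6],[0,0,0]],[[-2.4,0,-3.2],[0,0,0]],[[-2.4,0,-3.2],[0,0,0]],[[-2.4,0,-3.2],[0,0,0]]]'
python3 pl.py 54 20.5 28 -38 190,77
```

```text
clock: 62.3
tcp_pos: [0.4921, -0.1207, 0.0006]
orientation: [2.959, 0.012, -1.028]
contact_force: [0.6, -0.1, -0.0]
grip_width: 0.0642
gripper_force: 0.0
clock: 62.7
tcp_pos: [0.4928, -0.1198, 0.002]
orientation: [2.961, 0.013, -1.028]
contact_force: [1.3, 2.4, 8.6]
grip_width: 0.0537
gripper_force: 108.2
clock: 63.2
tcp_pos: [0.4957, -0.1201, 0.1533]
orientation: [2.959, 0.012, -1.027]
contact_force: [1.7, -0.1, -2.7]
grip_width: 0.0537
gripper_force: 104.9
h190.0 tcp [0.503 0.289 0.206] shift cm [ -2.5 -40.9  -5. ] rows>= 9 turn [-0.056  1.067 -0.495] rows>= 8
h77.0 tcp [0.503 0.289 0.093] shift cm [-4.6 -0.  10.3] rows>= 3 turn [0. 0. 0.] rows>= 0
```

```bash

python3 -m crank '[[[-2.7,0,-3.45],[0,0,0]],[[-2.7,0,-3.45],[0,0,0]],[[0.32,-4.54,0.21],[0,0,0]],[[0.32,-4.54,0.21],[0,0,0]],[[0.32,-4.54,0.21],[0,0,0]]]'
python3 -m crank '[[[0.32,-4.54,0.21],[0,0,0]],[[0.32,-4.54,0.21],[0,0,0]],[[0.32,-4.54,0.21],[0,0,0]],[[0.32,-4.54,0.21],[0,0,0]],[[0.32,-4.54,0.21],[0,0,0]]]'
python3 -m crank '[[[0.32,-4.54,0.21],[0,0,0]],[[0,0,0],[-0.007,0.133,-0.062]],[[0,0,0],[-0.007,0.133,-0.062]],[[0,0,0],[-0.007,0.133,-0.062]],[[0,0,0],[-0.007,0.133,-0.062]]]'
python3 -m crank '[[[0,0,0],[-0.007,0.133,-0.062]],[[0,0,0],[-0.007,0.133,-0.062]],[[0,0,0],[-0.007,0.133,-0.062]],[[0,0,0],[-0.007,0.133,-0.062]],[[0,0,0],[0,0,0]]]'
python3 -m crank '[[[0,0,0],[0,0,0]]]'
python3 pl.py 54 20.5 28 -38 190,77
```

```text
clock: 63.7
tcp_pos: [0.4984, 0.0179, 0.2282]
orientation: [2.961, 0.01, -1.024]
contact_force: [1.3, 0.2, -3.8]
grip_width: 0.0537
gripper_force: 105.1
clock: 64.2
tcp_pos: [0.5021, 0.245, 0.2082]
orientation: [2.959, 0.012, -1.026]
contact_force: [0.4, -0.1, -2.3]
grip_width: 0.0537
gripper_force: 105.0
clock: 64.7
tcp_pos: [0.5032, 0.2892, 0.2048]
orientation: [-3.062, -0.391, 0.196]
contact_force: [0.2, 0.6, -3.1]
grip_width: 0.0538
gripper_force: 105.3
clock: 65.2
tcp_pos: [0.4978, 0.2855, 0.2012]
orientation: [-2.896, -0.721, -0.605]
contact_force: [-1.0, -0.9, -3.1]
grip_width: 0.0535
gripper_force: 105.4
clock: 65.3
tcp_pos: [0.5022, 0.2882, 0.2037]
orientation: [-2.895, -0.715, -0.607]
contact_force: [1.1, 0.9, -2.7]
grip_width: 0.0538
gripper_force: 105.4
h190.0 tcp [0.503 0.289 0.206] shift cm [ 0.2 -0.1 -0.1] rows>= 1 turn [-0.     0.005  0.   ] rows>= 1
h77.0 tcp [0.503 0.289 0.093] shift cm [-4.6 -0.  10.3] rows>= 3 turn [0. 0. 0.] rows>= 0
```

```bash

python3 -m crank '[[[-1.1,-0.1,2.9],[0,0.005,0]],[[-1.2,0,2.8],[0,0,0]],[[-1.2,0,2.5],[0,0,0]],[[0,0,0],[0,0,0]],[[0,0,0],[0,0,0]]]'
python3 -m crank '[[[-0.5,0,0.8],[0,0,0]],[[-0.4,0,0.8],[0,0,0]],[[0,0,0],[0,0,0]],[[0,0,0],[0,0,0]]]'
python3 pl.py 54 20.5 28 -38 77
```

```text
clock: 65.8
tcp_pos: [0.505, 0.2913, 0.1147]
orientation: [-2.891, -0.715, -0.617]
contact_force: [0.6, 0.7, -1.3]
grip_width: 0.0537
gripper_force: 105.7
clock: 66.2
tcp_pos: [0.5036, 0.2906, 0.0976]
orientation: [-2.889, -0.714, -0.62]
contact_force: [0.1, -0.5, -2.2]
grip_width: 0.0538
gripper_force: 105.8
h77.0 tcp [0.503 0.289 0.093] shift cm [-0.3  0.1  0.4] rows>= 1 turn [-0.001 -0.004 -0.   ] rows>= 1
```

```bash

python3 -m crank '[[[-0.2,0.1,0.3],[0,0,0]],[[-0.2,0,0.3],[0,0,0]],[[0,0,0],[0,0,0]]]'
python3 -m crank '[[[0,0,0],[0,0,0]],[[0,0,0],[0,0,0]],[[0,0,0],[0,0,0]]]' 6.4
python3 -m crank '[[[0,0,-1],[0,0,0]],[[0,0,-2.5],[0,0,0]],[[0,0,-4],[0,0,0]],[[0,0,-4],[0,0,0]],[[0,0,-4],[0,0,0]]]'
python3 - <<'E'
from h import *
p,d,_=look("s13","side")
cv2.imwrite("pics/s13.png",cv2.resize(p[60:240,150:390,::-1],(800,600),interpolation=cv2.INTER_CUBIC))
need(rack(.0303,-.109,.25),27.75,0)
E
```

```text
clock: 66.5
tcp_pos: [0.503, 0.2891, 0.0902]
orientation: [-2.888, -0.714, -0.62]
contact_force: [1.2, -0.3, -0.9]
grip_width: 0.0537
gripper_force: 106.1
clock: 66.8
tcp_pos: [0.502, 0.2888, 0.0893]
orientation: [-2.889, -0.715, -0.618]
contact_force: [0.4, 0.3, -0.7]
grip_width: 0.0636
gripper_force: 0.0
clock: 67.3
tcp_pos: [0.4446, 0.2588, 0.2314]
orientation: [-2.889, -0.716, -0.615]
contact_force: [0.8, -1.0, 0.3]
grip_width: 0.0638
gripper_force: 0.0
 shift cm [12.1 16.4  4.1] rows>= 5 turn [-0.002 -0.428  0.003] rows>= 3
```

View pics/s13.png

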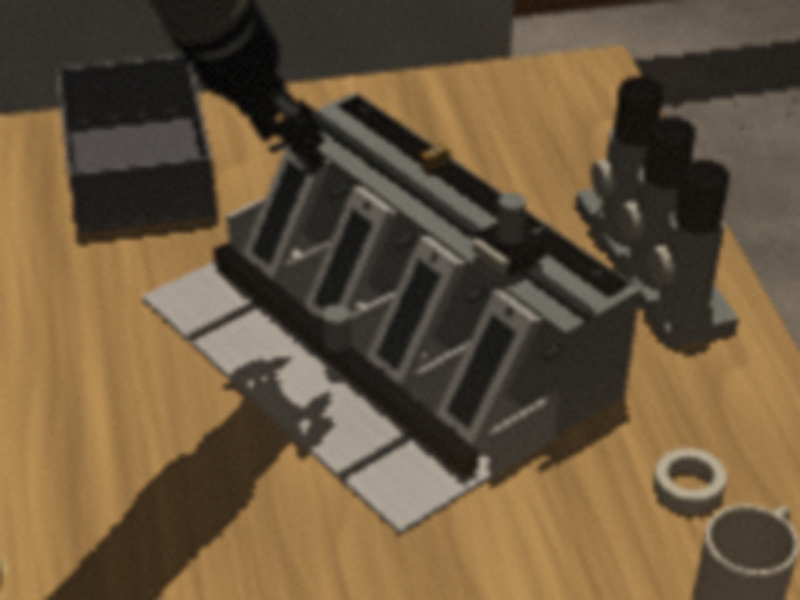

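All four panes lean in their bays, at crop positions (280,210), (355,245), (420,305) and (490,360). Now the lamp: I'll cross-check the knob and clip in this view while moving over the knob.

```bash

python3 -m crank '[[[1.4,0,-3.2],[0,0,0]],[[1.4,0,-3.2],[0,0,0]],[[1.86,3.28,2.1],[0,0,0]],[[1.86,3.28,2.1],[0,0,0]],[[1.86,3.28,2.1],[0,0,0]]]'
python3 -m crank '[[[1.86,3.28,2.1],[0,0,0]],[[1.86,3.28,2.1],[0,0,0]],[[0,0,0],[0,-0.143,0]],[[0,0,0],[0,-0.143,0]],[[0,0,0],[0,-0.142,0]]]'
python3 -m crank '[[[0,0,0],[0,0,0]],[[0,0,0],[0,0,0]]]'
python3 - <<'E'
from h import *
for f,l,h in(((280.5,106.5),"clip side",.160),((303.6,120),"knob side",.212)):
    P=on_plane("side",f,h)[0]; q=P-O; print(l,np.round([q@EX,q@EY],4))
z=np.load("pics/top0.npz");p,d=z["p"],z["d"]; b=p[164:182,120:140].astype(int)
w=np.argwhere((b.min(2)>150)&(b.max(2)-b.min(2)<70)); print(len(w))
if len(w): q=on_plane("top",(w[:,::-1]+[120,164]).mean(0).astype(float),.160)[0]-O; print("white line top",q@EX,q@EY)
need(rack(.0303,-.109,.25),27.75,0)
E
```

```text
clock: 67.85
tcp_pos: [0.5603, 0.207, 0.2657]
orientation: [-2.889, -0.717, -0.62]
contact_force: [0.1, 0.8, -0.2]
grip_width: 0.064
gripper_force: 0.0
clock: 68.35
tcp_pos: [0.6352, 0.1729, 0.2429]
orientation: [3.047, 0.753, -0.018]
contact_force: [1.2, 0.7, -0.2]
grip_width: 0.0645
gripper_force: 0.0
clock: 68.55
tcp_pos: [0.6349, 0.174, 0.2409]
orientation: [3.049, 0.757, -0.01]
contact_force: [-0.4, -0.2, 0.0]
grip_width: 0.064
gripper_force: 0.0
clip side [0.0705 0.0445]
knob side [ 0.0303 -0.1127]
56
white line top 0.04797158724581917 0.046863983049688335
 shift cm [-0.1 -0.1 -0.9] rows>= 1 turn [-0.001  0.006  0.002] rows>= 1
```

```bash

python3 -m crank '[[[0,0,2],[0,0,0]],[[0,0,2],[0,0,0]],[[0,0,1.4],[0,0,0]],[[0,0,0.4],[0,0,0]],[[0,0,0],[0,0,0]]]' 5.5
python3 -m crank '[[[0,0,0],[0,0,0]],[[0,0,0],[0,0,0]],[[0,0,0],[0,0,0]],[[0,0,0],[0,0,0]]]' 1 40
python3 - <<'E'
from h import *
_,P,_=st();q=P-O;print("tcp rack",q@EX,q@EY,P[2])
for nm,f,(u,v),s in(("top","top0",(128.5,172),10),("side","s13",(280.5,106.5),9),("side","side0",(280,107),9),("top","t11",(128.5,172),10)):
    z=np.load(f"pics/{f}.npz");p=z["p"]; u0,v0=int(u)-s,int(v)-s
    b=p[v0:v0+2*s,u0:u0+2*s]; hsv=cv2.cvtColor(b,cv2.COLOR_RGB2HSV)
    m=((hsv[...,0]>8)&(hsv[...,0]<30)&(hsv[...,1]>90)).astype(np.uint8)
    n,l,stt,ce=cv2.connectedComponentsWithStats(m)
    for i in range(1,n):
        if stt[i,4]>8:
            h=cv2.convexHull(np.argwhere(l==i)[:,::-1].astype(np.int32)); M=cv2.moments(h); 
            c=np.array([M["m10"]/M["m00"]+u0,M["m01"]/M["m00"]+v0]) if M["m00"] else ce[i]+[u0,v0]
            q=on_plane(nm,c,.160)[0]-O; print(nm,f,stt[i],np.round(c,1),"rack",np.round([q@EX,q@EY],4))
z=np.load("pics/top0.npz");p=z["p"]; cv2.imwrite("pics/clip.png",cv2.resize(p[160:185,115:142,::-1],None,fx=14,fy=14,interpolation=cv2.INTER_NEAREST))
E
```

```text
clock: 69.05
tcp_pos: [0.6338, 0.1726, 0.1839]
orientation: [3.049, 0.755, -0.012]
contact_force: [-1.4, -0.1, 0.6]
grip_width: 0.0548
gripper_force: 0.0
clock: 69.45
tcp_pos: [0.6349, 0.1734, 0.1853]
orientation: [3.049, 0.755, -0.009]
contact_force: [-1.8, 0.2, 6.6]
grip_width: 0.0246
gripper_force: 39.3
tcp rack 0.03054196942642553 -0.11008866118156851 0.18534236735650794
top top0 [ 0  0 14  8 62] [122.6 164.5] rack [0.1037 0.0593]
top top0 [ 6  5  9 10 49] [128.  171.9] rack [0.0755 0.0539]
side s13 [  0   0  18  15 188] [280.6 103.1] rack [0.0835 0.0593]
side side0 [  0   0  18  14 173] [280.6 103.7] rack [0.0816 0.0568]
top t11 [ 0  0 15  8 64] [122.8 164.4] rack [0.1035 0.0585]
top t11 [ 6  5  9 10 49] [128.  171.9] rack [0.0755 0.0539]
```

View pics/clip.png

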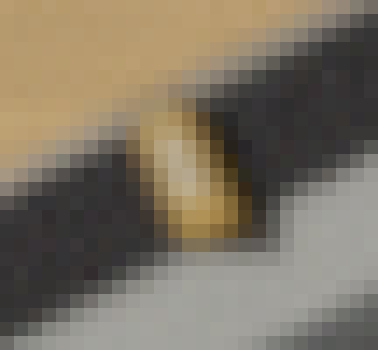

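The clip crop shows the brass clip with its white line centred at about (180,165), which puts it near rack y = 54 mm. I'll slide most of the way, then refine.

```bash

python3 -m crank '[[[0,-2,0],[0,0,0]],[[0,-3.5,0],[0,0,0]],[[0,-3.5,0],[0,0,0]],[[0,-3.5,0],[0,0,0]],[[0,-2.5,0],[0,0,0]]]'
python3 -m crank '[[[0,-1,0],[0,0,0]],[[0,0,0],[0,0,0]],[[0,0,0],[0,0,0]]]'
python3 - <<'E'
from h import *
_,P,_=st();q=P-O;print("tcp rack",q@EX,q@EY,P[2])
for f in("s13","side0","s11"):
    p=np.load(f"pics/{f}.npz")["p"]; u0,v0=274,101
    b=p[v0:v0+11,u0:u0+14]; hsv=cv2.cvtColor(b,cv2.COLOR_RGB2HSV)
    m=((hsv[...,0]>8)&(hsv[...,0]<32)&(hsv[...,1]>70)).astype(np.uint8)
    n,l,s,ce=cv2.connectedComponentsWithStats(m)
    for i in range(1,n):
        if s[i,4]>5:
            c=ce[i]+[u0,v0]; q=on_plane("side",c,.160)[0]-O; print(f,s[i],np.round(c,1),np.round([q@EX,q@EY],4))
E
```

```text
clock: 69.95
tcp_pos: [0.5648, 0.3073, 0.1854]
orientation: [3.048, 0.756, -0.006]
contact_force: [3.7, -2.8, 3.7]
grip_width: 0.025
gripper_force: 39.5
clock: 70.25
tcp_pos: [0.5605, 0.3154, 0.1853]
orientation: [-3.048, -0.755, 0.008]
contact_force: [-0.1, 2.7, 6.2]
grip_width: 0.0246
gripper_force: 39.9
tcp rack 0.03086257751749073 0.05018988554203714 0.18531586199808162
s13 [  0   0  14  11 127] [281.  105.5] [0.0756 0.0477]
side0 [  0   0  14  11 127] [281.2 105.6] [0.0758 0.0469]
s11 [  0   0  14  11 127] [281.1 105.5] [0.0757 0.0476]
```

```bash

python3 -m crank '[[[0,-0.2,0],[0,0,0]],[[0,0,0],[0,0,0]],[[0,0,0],[0,0,0]]]'
python3 -m crank '[[[0,0,0],[0,0,0]],[[0,0,0],[0,0,0]],[[0,0,0],[0,0,0]]]' 5.5
python3 -m crank '[[[0,0,-2],[0,0,0]],[[0,0,-3],[0,0,0]],[[-4,0,-2],[0,0,0]],[[-4.5,0,0],[0,0,0]],[[-4.5,0,0],[0,0,0]]]'
python3 -m crank '[[[-2,4.5,0],[0,0,0]],[[0,4.8,0],[0,0,0]],[[0,4.8,0],[0,0,0]],[[0,4.8,0],[0,0,0]],[[0,4.8,0],[0,0,0]]]'
python3 - <<'E'
from h import *
p,d=optics.grab_frame("top");Z=cloud("top",d)[...,2]
ps,ds=optics.grab_frame("side"); np.savez("pics/e.npz",p=p,d=d,ps=ps,ds=ds)
a=cv2.resize(p[125:275,60:260,::-1],(400,300),interpolation=cv2.INTER_CUBIC); b=cv2.resize(ps[70:220,170:370,::-1],(400,300),interpolation=cv2.INTER_CUBIC)
# zoom on knob and clip in both views
c=cv2.resize(p[150:195,110:170,::-1],(400,300),interpolation=cv2.INTER_CUBIC); e=cv2.resize(ps[85:130,250:310,::-1],(400,300),interpolation=cv2.INTER_CUBIC)
cv2.imwrite("pics/end.png",np.vstack([np.hstack([a,b]),np.hstack([c,e])]))
w=((Z>.198)&(Z<.225)).astype(np.uint8); w[:150]=0;w[200:]=0;w[:,:100]=0;w[:,180:]=0
n,l,s,ce=cv2.connectedComponentsWithStats(w)
for i in range(1,n):
    if s[i,4]>20: q=on_plane("top",ce[i],.212)[0]-O; print("knob top",s[i],np.round(ce[i],1),np.round([q@EX,q@EY],4))
E
```

```text
clock: 70.55
tcp_pos: [0.5606, 0.3153, 0.1853]
orientation: [3.05, 0.752, -0.008]
contact_force: [1.2, 1.8, 7.1]
grip_width: 0.0248
gripper_force: 39.9
clock: 70.85
tcp_pos: [0.5585, 0.3153, 0.1834]
orientation: [3.048, 0.753, -0.014]
contact_force: [0.7, 0.4, 0.7]
grip_width: 0.055
gripper_force: 0.0
clock: 71.35
tcp_pos: [0.443, 0.2551, 0.2552]
orientation: [3.049, 0.755, -0.011]
contact_force: [0.4, 0.5, 0.1]
grip_width: 0.0549
gripper_force: 0.0
clock: 71.85
tcp_pos: [0.5374, 0.0349, 0.255]
orientation: [3.049, 0.755, -0.012]
contact_force: [0.7, 0.5, 0.5]
grip_width: 0.055
gripper_force: 0.0
knob top [125 178  10   9  66] [129.6 181.8] [0.0302 0.0494]
```

View pics/end.png

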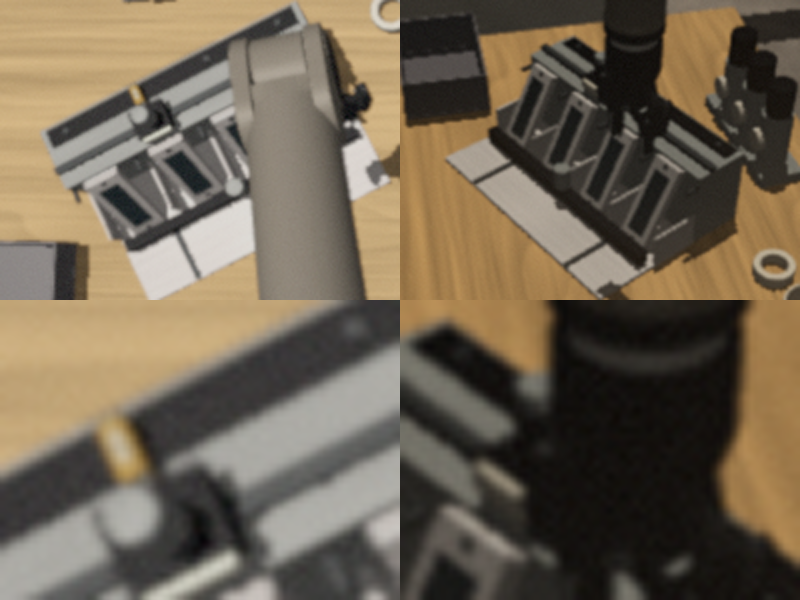

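The composite shows all the panes still leaning. In the lower-left zoom the knob (about (130,515)) sits a little to the right of the clip's line, roughly 4–5 mm short by measurement. That is within tolerance, but I'll nudge it closer.

```bash

python3 - <<'E'
from h import *
p=np.load("pics/e.npz")["p"]
for u,v in((127.4,171.3),(128,171.9)):
    q=on_plane("top",(u,v),.160)[0]-O; print("line",q@EX,q@EY)
# zoom px of line top/bottom ends: white streak ~ (118,432)..(130,462) in 400/60 zoom
q=on_plane("top",(124/6.667+110-.5,(447-300)/6.667+150-.5),.160)[0]-O; print("line zoom",q@EX,q@EY)
need(rack(.0303,.0497,.255),27.75,0)
E
python3 -m crank '[[[0,-4.8,0],[0,0,0]],[[0,-4.8,0],[0,0,0]],[[0,-4.8,0],[0,0,0]],[[0,-4.8,0],[0,0,0]],[[0,0,0],[0,0,0]]]'
python3 - <<'E'
from h import *
need(rack(.0303,.0497,.255),27.75,0)
E
```

```text
line 0.07799729754273288 0.054856093472763184
line 0.07549904345111076 0.053997196426310914
line zoom 0.07632176351247381 0.053280275083846404
 shift cm [ 14.9 -24.5  -0.2] rows>= 6 turn [ 0.002  0.009 -0.01 ] rows>= 1
clock: 72.45
tcp_pos: [0.4434, 0.2134, 0.2554]
orientation: [-3.043, -0.771, 0.013]
contact_force: [-0.1, 0.0, 0.1]
grip_width: 0.0546
gripper_force: 0.0
 shift cm [15.1 -3.3 -0.1] rows>= 4 turn [-0.004  0.007  0.012] rows>= 1
```

```bash

python3 -m crank '[[[3.8,-3.3,0],[0,0.007,0.012]],[[3.8,0,0],[0,0,0]],[[3.8,0,0],[0,0,0]],[[3.7,0,0],[0,0,0]],[[0,0,0],[0,0,0]]]'
python3 -m crank '[[[0,0,0],[0,0,0]]]'
python3 - <<'E'
from h import *
need(rack(.0303,.0497,.185),27.75,0)
E
```

```text
clock: 72.95
tcp_pos: [0.5691, 0.3059, 0.2534]
orientation: [-3.053, -0.735, 0.001]
contact_force: [-0.6, -0.9, -1.2]
grip_width: 0.0549
gripper_force: 0.0
clock: 73.05
tcp_pos: [0.5659, 0.3046, 0.2538]
orientation: [-3.054, -0.737, 0.004]
contact_force: [-0.3, -0.5, -0.2]
grip_width: 0.0549
gripper_force: 0.0
 shift cm [-0.  -1.1  6.9] rows>= 2 turn [-0.001  0.003 -0.011] rows>= 1
```

```bash

python3 -m crank '[[[0,-1.1,0],[0,0,0]],[[0,0,2.5],[0,0,0]],[[0,0,2.5],[0,0,0]],[[0,0,1.9],[0,0,0]],[[0,0,0],[0,0,0]]]'
python3 -m crank '[[[0,0,0],[0,0,0]],[[0,0,0],[0,0,0]],[[0,0,0],[0,0,0]],[[0,0,0],[0,0,0]]]' 1 40
python3 - <<'E'
from h import *
_,P,_=st();q=P-O;print("tcp rack",q@EX,q@EY,P[2])
E
python3 -m crank '[[[0,-0.4,0],[0,0,0]],[[0,0,0],[0,0,0]],[[0,0,0],[0,0,0]]]'
python3 - <<'E'
from h import *
_,P,_=st();q=P-O;print("tcp rack",q@EX,q@EY,P[2])
E
```

```text
clock: 73.55
tcp_pos: [0.5582, 0.3138, 0.1836]
orientation: [3.053, 0.738, -0.009]
contact_force: [-0.6, 0.2, -1.3]
grip_width: 0.0552
gripper_force: 0.0
clock: 73.95
tcp_pos: [0.5614, 0.3154, 0.1879]
orientation: [-3.052, -0.737, -0.002]
contact_force: [-2.5, -0.0, 7.3]
grip_width: 0.0249
gripper_force: 39.4
tcp rack 0.03165770996807854 0.049826926753312656 0.18787670991291114
clock: 74.25
tcp_pos: [0.5599, 0.3184, 0.1879]
orientation: [-3.053, -0.736, -0.002]
contact_force: [-2.3, -2.1, 6.9]
grip_width: 0.025
gripper_force: 39.7
tcp rack 0.03166015293275167 0.053141271410789996 0.1879149310451702
```

Now at y = 53 mm, level with the line. Release, clear, and check all the panes and the knob.

```bash

python3 -m crank '[[[0,0,0],[0,0,0]],[[0,0,0],[0,0,0]],[[0,0,0],[0,0,0]]]' 5.5
python3 -m crank '[[[0,0,-2],[0,0,0]],[[0,0,-4],[0,0,0]],[[-2,0,-4],[0,0,0]],[[-4.5,0,-2],[0,0,0]],[[-4.5,0,0],[0,0,0]]]'
python3 -m crank '[[[-4.5,2,0],[0,0,0]],[[0,4.8,0],[0,0,0]],[[0,4.8,0],[0,0,0]],[[0,4.8,0],[0,0,0]],[[0,4.8,0],[0,0,0]]]'
python3 -m crank '[[[0,4.8,0],[0,0,0]],[[0,4.8,0],[0,0,0]],[[0,4.8,0],[0,0,0]],[[0,4.8,0],[0,0,0]],[[0,4.8,0],[0,0,0]]]'
python3 - <<'E'
from h import *
p,d=optics.grab_frame("top");Z=cloud("top",d)[...,2]
w=((Z>.198)&(Z<.225)).astype(np.uint8); w[:150]=0;w[200:]=0;w[:,:100]=0;w[:,180:]=0
n,l,s,ce=cv2.connectedComponentsWithStats(w)
for i in range(1,n):
    if s[i,4]>20: q=on_plane("top",ce[i],.212)[0]-O; print("knob top",s[i,4],np.round([q@EX,q@EY],4))
# pane faces from side depth: points in each bay between rail and wall
ps,ds=optics.grab_frame("side"); C=cloud("side",ds).reshape(-1,3)
W=C-O; x=W@EX;y=W@EY;z=C[:,2]
for b in(-.162,-.054,.054,.162):
    k=(abs(y-b)<.022)&(x>-.085)&(x<-.012)&(z>.03)&(z<.14)
    A=np.c_[x[k],z[k],y[k]]
    if k.sum()<20: print(b,"few",k.sum()); continue
    # expected front face: centre (-46,74)+8n
    M=np.c_[A[:,1],A[:,2],np.ones(len(A))]; co=np.linalg.lstsq(M,A[:,0],rcond=None)[0]
    r_=A[:,0]-M@co; g=abs(r_)<.01; co=np.linalg.lstsq(M[g],A[g,0],rcond=None)[0]
    print(b,k.sum(),g.sum(),"lean deg",np.degrees(np.arctan(co[0])).round(1),"skew deg",np.degrees(np.arctan(co[1])).round(1),"x at z=.078",round(co[0]*.078+co[1]*b+co[2],4))
E
```

```text
clock: 74.55
tcp_pos: [0.5594, 0.3183, 0.186]
orientation: [-3.053, -0.737, 0.001]
contact_force: [-0.2, 0.6, 1.4]
grip_width: 0.055
gripper_force: 0.0
clock: 75.05
tcp_pos: [0.462, 0.269, 0.3092]
orientation: [-3.051, -0.736, -0.008]
contact_force: [-0.4, 0.5, 0.8]
grip_width: 0.0549
gripper_force: 0.0
clock: 75.55
tcp_pos: [0.5187, 0.0571, 0.3062]
orientation: [-3.053, -0.737, -0.001]
contact_force: [0.8, 0.7, -0.1]
grip_width: 0.0551
gripper_force: 0.0
clock: 76.05
tcp_pos: [0.6283, -0.1565, 0.3056]
orientation: [-3.053, -0.737, 0.0]
contact_force: [0.0, 0.4, 1.0]
grip_width: 0.0553
gripper_force: 0.0
knob top 67 [0.0301 0.0517]
-0.162 421 421 lean deg 30.3 skew deg 1.2 x at z=.078 -0.0499
-0.054 375 375 lean deg 30.9 skew deg 0.4 x at z=.078 -0.0501
0.054 328 328 lean deg 29.9 skew deg 0.4 x at z=.078 -0.0495
0.162 308 307 lean deg 31.0 skew deg -0.8 x at z=.078 -0.0497
```

```bash
python3 -c "
from bench import r
print(r.hand_in())"
```

```text
the job is handed in; nothing more can be done
None
```

I handed the job in; the simulator did not report a pass or fail. The rail was pushed in until it stopped moving, all four windows lean at 30–31° and square to within about 1°, and the lamp knob measures within about 3 mm of the white line.

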